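# Clip the griddle turner to the S-hook on the utensil rail

## Robot

A 6-joint arm with a two-finger parallel gripper is mounted at the origin on the work surface. World frame = base frame: x ahead of the robot, y to its left, z up, the work surface at z = 0. Lengths are in m, angles in rad, forces in N, time in s.
With the tool pointing down it reaches from about 0.35 to 0.725 m from the base axis. Payload 6 kg.
Tool frame: the origin (TCP) lies at the very end of the fingers, on their centre line; the grasp point (between the pads) lies 19 mm behind it (grip_depth is the distance from the TCP to the grasp point, in m); z points along the fingers, y is the line along which they close (so a half turn about z gives the same grasp; the last joint's range is limited). The gripper opens to 85 mm and grips with 20 to 120 N. Pads are 22 mm wide; open, the fingers measure 114 mm over their backs; the gripper's body (76 mm by 85 mm) begins 54 mm behind the grasp point. The pads swing forward as they close: fully open they stand 13 mm farther back than shut.
Start: joints at [1.584, 0.04, 0.085, 0, -1.615, -0.334], TCP at [0.189, 0.569, 0.195] pointing down, gripper open.
Joint ranges: [-2.56, 2.56], [-1.29, 2.01], [-1.08, 1.49], [-3.29, 1.98], [-2.81, -0.18], [-2.99, 2.99]. Speed limits (rad/s): [2.57, 2.57, 3.01, 3.14, 3.14, 3.14].

## Interface

Orientations are given as [roll, pitch, yaw] about the fixed x, y, z axes, in that order (R = Rz(yaw) Ry(pitch) Rx(roll)).
In Python, from plant import get_state, capture, hand_in, grip_depth gives the robot as it stands.
- The arm moves only by the tool step_arm, never from a script. Its arguments are lists of equal length, an entry for each row: "gripper": the opening in per cent of the stroke, from 0 (shut) to 100 (fully open); "linear": the shift along the tool's x, y, z in cm, a list of three; "rotation": the turn, a rotation vector about the tool's x, y, z in rad, a list of three. In form: {"gripper": [gripper, ...], "linear": [[x, y, z], ...], "rotation": [[wx, wy, wz], ...]}. A call has 1 to 10 rows; each row is the pose to reach, as a shift and turn from the pose commanded when the call began, along the tool's axes at that moment; what a row does not reach only later rows make up. A row lasts 1/10 s, in which the tool goes at most 50 mm and 8.59 degrees, less where a joint would pass 70% of its speed; a pose out of reach is approached as far as the arm can. A call with a gripper value outside its range is refused whole. The fingers move at their own pace and stop on an object; "grip_force" is the grip in N (left out, the last holds). Time passes only in rows, so rows that repeat a pose let the fingers close. It gives the time, the measured TCP pose, the force, the opening and the grip force at its end, in the units of the state.
- get_state(): the state, without advancing time (a new reading comes with each control period).
- capture(name): name is "scene" or "top"; returns a dict with "color" (480x640x3 uint8, red, green, blue), "fx", "fy", "cx", "cy" (pixels), "R" (3x3) and "t" (3): a world point X has camera coordinates R X + t. Camera axes: x right, y down, z forward; pixel columns grow to the right and rows downward; lengths in m; the calibration is good to about 2 mm. A picture is of the moment at which its call begins. There is no depth.
- hand_in(): hands the job in; it is judged then, once.
The state is a dict: "clock": time; "q": joint angles; "joint_vel": joint speeds; "joint_torque": joint torques, N m; "position": TCP position; "tcp_rot": TCP orientation; "ft_force": force on the tool from outside, world axes, zero at the start; "wrist_torque": the same for the moment, N m; "finger_gap": finger opening in m; "finger_force": force on a finger pad.
Only numpy, scipy, OpenCV 4.12 (cv2) and the standard library are available. Lean on these libraries where they do the work, as an engineer would, in place of code of your own. Each camera call takes 0.05 s, during which the arm holds its last target. There are 200 camera calls.

## Task

Press the steel ring on the handle end of the red griddle turner down through the sprung keeper of the S-hook on the rail until it is home in the lower loop and the keeper has snapped shut over it, then lower the handle, rather than letting it swing down from level, until it hangs nearly straight down. Tug it straight down with about 10 N for a moment to check that it holds, and let go so that it hangs almost still from the hook, which stays on the rail. Never load the hook with more than 13 N, and leave the mug, the jar and the tin where they stand.

Things in the scene. Friction and masses are not known exactly. Their poses are not given: they have to be found in the camera images.
- turner_grip (a point): Griddle turner 247 mm long, about 0.18 kg, lying flat, ring end away from the robot: red handle 108 mm long, 24 mm wide, 22 mm thick; steel ring at one end, cranked steel blade 72 x 75 x 3 mm at the other. This point is the centre of the handle (54 mm of handle either way, half-way up); blade edge 161 mm away. x points along the handle to the ring, y across it, z out of its upper face.
- ring_bar (a point): Far end of the turner's steel ring: centre of its 5 mm round bar, 84 mm along x from turner_grip. The ring lies in the turner's x-y plane, inner diameter 21 mm, outer 31 mm, centre 13 mm back along -x from here; a 15 mm thick ferrule joins it to the handle. Axes as turner_grip.
- hook_seat (a point): Where the ring's bar centre lies once home: the inside of the lowest bend of a steel S-hook (6 mm wire, 122 mm tall, 80 g) hanging loose on the rail. x points level from the loop's open side (facing the robot) to its stem, y along the rail, z up. Lower loop in the x-z plane, 28 mm wide inside; tip at x = -17 mm, ending 45 mm above here; stem at x = +17 mm up to 53 mm above, then crossing over.
- hook_mouth (a point): Mouth of the lower loop, between tip and stem: 7 mm towards the tip and 45 mm above hook_seat, level with the top of the tip. With the turner held flat, handle on the open side, and ring_bar above this point, the tip goes through the ring on lowering; the bar meets the keeper about 5 mm below this point. Axes as hook_seat.
- hook_top (a point): Where the S-hook's upper loop bears on the rail: the rail's axis at the hook, 101 mm above hook_seat.
- keeper (a joint): Brass spring keeper, 4 mm bar 27 mm long, hinged at the stem 29 mm above hook_seat, free end resting inside the tip. Angle in rad: 0 shut, growing as it is pressed down into the loop, to 1.3; springs shut by itself. Pressing the ring past it takes about 1 to 5 N; it snaps shut over the ring in the last 4 to 8 mm above the loop's rigid bottom. The hook must never feel more than 13 N.
- rail_mid (a point): Middle of the rail: a level steel bar 12 mm thick, 420 mm long, along this point's y, 400 mm above the counter, on posts 210 mm to either side with feet 170 mm deep and 20 mm high. x points away from the robot. A fixed skimmer, 80 mm wide, hangs from it 150 mm along +y, down to 310 mm below the rail.
- mug: Blue mug, 84 mm wide, 85 mm tall, origin at the centre of its underside. Leave alone.
- jar: Amber jar, 70 mm wide, 110 mm tall, origin at the centre of its underside. Leave alone.
- tin: Green tin, 64 mm wide, 90 mm tall, origin at the centre of its underside. Leave alone.
Not all that is in view belongs to the job. Leave any black, blue or green look-alike of the part that bears hook_seat alone.

How it is judged:
On the way, in this order (a step that is already met when the one before it is completed fails the run):
1. the turner is lifted off the counter (height (world z) of turner_grip above 0.12 m), for 0.1 s.
2. the turner presses the keeper of the hanging hook open (value of joint keeper above 0.45 rad and contact force between turner and hook above 1 N and height (world z) of hook_top above 0.385 m), for 0.05 s.
3. the ring lies home in the lower loop and the keeper is shut over it (distance between ring_bar and hook_seat below 0.008 m and value of joint keeper below 0.12 rad), for 0.2 s.
4. with the handle hanging within 30 degrees of straight down, the turner is tugged down on the hook with 8 to 13 N, and holds (all of step 3 and angle between turner_grip's own x axis and vertical below 0.52 rad and contact force between turner and hook above 8 N), for 0.3 s.
At the end, for the whole second after the job is handed in: The turner hangs from the hook's lower loop: ring within 8 mm of its seat, keeper shut (under 0.12 rad), handle within 20 degrees of straight down with the ring uppermost, moving slower than 0.25 m/s, and the hook still on the rail (its top above 385 mm) (all of step 3 and angle between turner_grip's own x axis and vertical below 0.35 rad and height (world z) of hook_top above 0.385 m and linear speed of turner below 0.25 m/s); the robot touches nothing.
It fails at once if the turner bears on the hook with more than 13 N (contact force between turner and hook above 13 N).
It fails at once if the turner is let swing down from level (it turns faster than 9 rad/s) (angular speed of turner above 9 rad/s).
It fails at once if the mug, the jar or the tin is moved by more than 20 mm (distance of any of mug, jar, tin from where it was at the start of the episode above 0.02 m).
It also fails if it takes over 70 s, if anything falls off the work surface, if the arm or the gripper's body presses on something with over 40 N, if the wrist force passes 120 N, or if a joint passes its speed limit or range.

## Working session

There is one attempt and no reset: what is moved stays moved. The work goes in short steps, Python scripts to look and compute and a tool call to move; the robot and the scene stay as the last step left them, time stands still between calls to the robot, and variables do not carry over. Pictures are saved under pics/ and viewed, at most 10 in all, crops included, and the job is handed in when it is done.

Besides the shell and the picture viewer there is one more tool, called after "Request:" as a command line: name --argument value ..., lists and objects as JSON in quotes. step_arm: Moves the arm, as the interface text tells. Its arguments: {"type":"object","properties":{"gripper":{"type":"array","items":{"type":"number"}},"linear":{"type":"array","items":{"type":"array","items":{"type":"number"}}},"rotation":{"type":"array","items":{"type":"array","items":{"type":"number"}}},"grip_force":{"type":"number"}},"required":["gripper","linear","rotation"]}

```bash
ls; mkdir -p pics; cat > h.py <<'E'
import numpy as np, cv2
from plant import get_state, capture, hand_in, grip_depth
from scipy.spatial.transform import Rotation as Ro
def cap(n,save=None):
    c=capture(n)
    if save: cv2.imwrite('pics/'+save,cv2.cvtColor(c['color'],cv2.COLOR_RGB2BGR))
    return c
def ray(c,u,v):
    R=np.array(c['R']);t=np.array(c['t'])
    d=R.T@np.array([(u-c['cx'])/c['fx'],(v-c['cy'])/c['fy'],1.]);return -R.T@t,d/np.linalg.norm(d)
def onz(c,u,v,z,ax=2):
    o,d=ray(c,u,v);return o+d*(z-o[ax])/d[ax]
def tri(c1,p1,c2,p2):
    o1,d1=ray(c1,*p1);o2,d2=ray(c2,*p2)
    s=np.linalg.lstsq(np.c_[d1,-d2],o2-o1,rcond=None)[0]
    a,b=o1+d1*s[0],o2+d2*s[1];return (a+b)/2,np.linalg.norm(a-b)
def proj(c,X):
    p=np.array(c['R'])@np.array(X)+np.array(c['t']);return np.array([c['fx']*p[0]/p[2]+c['cx'],c['fy']*p[1]/p[2]+c['cy']])
def mask(c,lo,hi):
    return cv2.inRange(cv2.cvtColor(c['color'],cv2.COLOR_RGB2HSV),np.array(lo),np.array(hi))
E
python3 - <<'E'
from h import *
np.set_printoptions(precision=4,suppress=True)
s=get_state();print({k:np.round(v,3) for k,v in s.items()},grip_depth)
for n in('scene','top'):
    c=cap(n,n+'0.png');R=np.array(c['R']);print(n,c['fx'],c['cx'],c['cy'],-R.T@np.array(c['t']),R)
E
```

```text
pics
{'clock': np.float64(0.0), 'q': array([ 1.584,  0.041,  0.084, -0.   , -1.616, -0.334]), 'joint_vel': array([-0.001, -0.   , -0.   ,  0.   ,  0.   ,  0.001]), 'joint_torque': array([  0.   , -36.82 ,  34.741,   6.932,  -0.005,   0.   ]), 'position': array([0.189, 0.569, 0.194]), 'tcp_rot': array([ 3.14 , -0.   , -0.321]), 'ft_force': array([-0.32 , -0.017,  0.476]), 'wrist_torque': array([ 0.003, -0.011, -0.006]), 'finger_force': np.float64(0.0), 'finger_gap': np.float64(0.085)} 0.0187
scene 589.2538205611013 318.9972507760007 243.2086968515029 [ 1.1756 -0.6587  1.154 ] [[ 0.7283  0.6851  0.0132]
 [ 0.4946 -0.5122 -0.7022]
 [-0.4743  0.518  -0.7119]]
top 599.7855319143289 314.6053742121445 237.21541447801818 [0.4888 0.0054 1.6743] [[-0.0294 -0.9996  0.0028]
 [-0.9986  0.0292 -0.0435]
 [ 0.0434 -0.0041 -0.999 ]]
```

View pics/scene0.png

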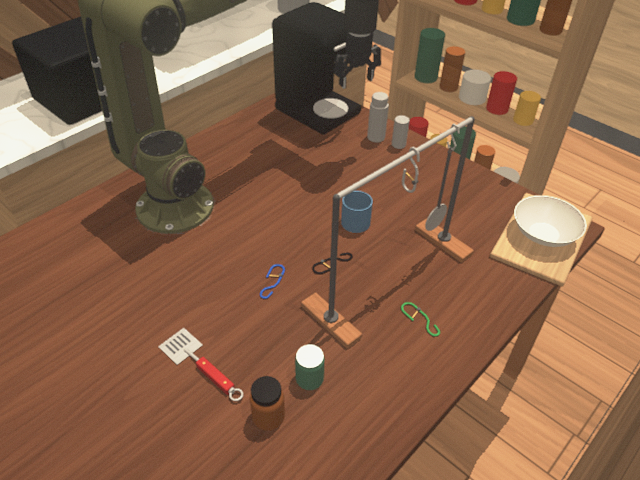

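View pics/top0.png

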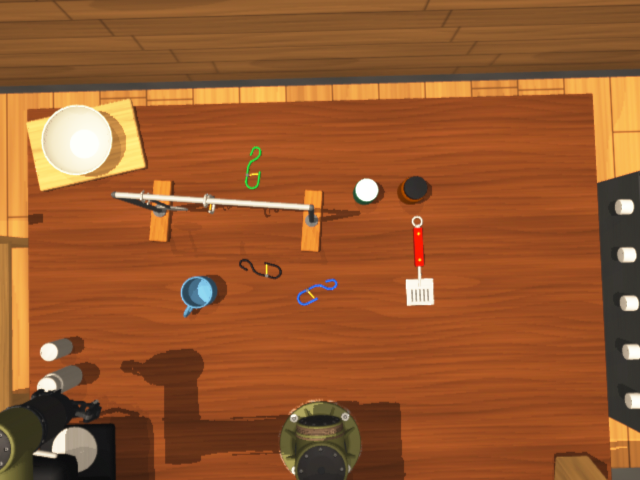

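The scene shows the red turner at (215,375), or (419,245) in the top view. The steel S-hook hangs on the rail at (411,172), or (210,202) in the top view.

Candidates for the hook (top view): the hanging steel hook (210,202), and black (260,268), blue (317,292) and green (253,168) hooks lying on the counter. I choose the steel one hanging on the rail. The only candidate for the turner is the red one; the skimmer at (437,215) in the scene view is fixed.

```bash
python3 - <<'E'
from h import *
np.set_printoptions(precision=4,suppress=True)
S=cap('scene');T=cap('top')
def crop(c,x,y,w,h,k,n):
    im=cv2.cvtColor(c['color'],cv2.COLOR_RGB2BGR)[y:y+h,x:x+w];return cv2.resize(im,None,fx=k,fy=k,interpolation=cv2.INTER_CUBIC)
a=crop(S,376,130,80,75,7,'');cv2.imwrite('pics/hookS.png',a)
b=np.hstack([crop(T,180,180,65,60,6,''),crop(T,390,200,65,60,6,'')]);cv2.imwrite('pics/topcrop.png',b)
for c,roi in((S,(170,330,260,420)),(T,(400,200,440,310))):
    m=cv2.bitwise_or(mask(c,[0,180,120],[6,255,255]),mask(c,[174,180,120],[180,255,255]))
    z=np.zeros_like(m);x0,y0,x1,y1=roi;z[y0:y1,x0:x1]=m[y0:y1,x0:x1]
    n,l,st,ce=cv2.connectedComponentsWithStats(z);i=1+np.argmax(st[1:,4]);print(st[i],ce[i])
    pts=np.argwhere(l==i)[:,::-1].astype(np.float32);r=cv2.minAreaRect(pts);print(r)
    if c is S:cs=r[0]
    else:
        ct=r[0]
        bp=cv2.boxPoints(r);bp=bp[np.argsort(bp[:,1])];f=bp[:2].mean(0);n_=bp[2:].mean(0)
        print('ends',onz(T,*f,.015),onz(T,*n_,.015))
print('tri',tri(S,cs,T,ct), onz(T,*ct,.015),onz(S,*cs,.015))
# posts / rail from top, rail ends (pixels read from picture)
for p in((116,195),(210,203),(313,208)):print('rail z.4',onz(T,*p,.4))
for p in((337,196),(411,151),(471,121)):print('rail S',onz(S,*p,.4))
for n,p in(('jar',(414,189)),('tin',(367,190)),('mug',(198,292))):print(n,onz(T,*p,.1))
E
```

```text
[211 366  12  18  52] [215.7308 375.5577]
((214.94847106933594, 375.6340637207031), (19.19004249572754, 8.325839042663574), 66.03751373291016)
[413 227  11  40 365] [418.0027 246.411 ]
((418.0, 246.5), (39.0, 10.0), 90.0)
ends [ 0.5809 -0.2888  0.015 ] [ 0.473  -0.2848  0.015 ]
tri (array([ 0.5275, -0.2879,  0.0057]), np.float64(0.0013349081894299753)) [ 0.5269 -0.2868  0.015 ] [ 0.5332 -0.2904  0.015 ]
rail z.4 [0.6466 0.4206 0.4   ]
rail z.4 [0.6237 0.2208 0.4   ]
rail z.4 [0.6066 0.0017 0.4   ]
rail S [0.6097 0.0087 0.4   ]
rail S [0.6251 0.2276 0.4   ]
rail S [0.6544 0.4144 0.4   ]
jar [ 0.6769 -0.2669  0.1   ]
tin [ 0.6778 -0.1428  0.1   ]
mug [0.4228 0.308  0.1   ]
```

View pics/hookS.png

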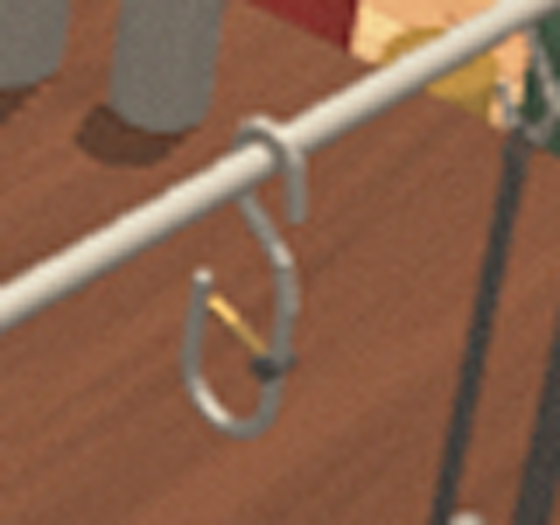

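View pics/topcrop.png

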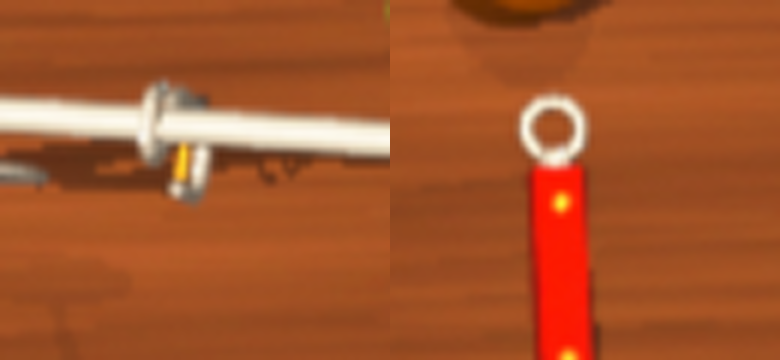

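The crops confirm the choice: the hanging steel hook has its brass keeper and its tip faces the robot. In scene pixels the tip is at about (405,169), the hinge (414,182) and the bottom (410,191.7). In the top view the tip is at (209.3,211.3), and the turner's ring is centred at about (417,221).

```bash
python3 - <<'E'
from h import *
np.set_printoptions(precision=4,suppress=True)
S=cap('scene');T=cap('top')
# rail lines sampled: fit plane-crossing => rail 3D
tip=tri(S,(405,169.3),T,(209.3,211.3));print('tip',tip)
print('top of loop',tri(S,(413.4,148.5),T,(205.2,200.3)))
for z in(.299,):print('bottom S at y by z',onz(S,410.3,191.2,.296))
print('keeper hinge at z.328',onz(S,414.1,182.4,.328))
print('keeper free T z.335',onz(T,211,206.5,.335))
for c,roi in((S,(170,330,260,420)),(T,(400,200,440,310))):
    m=cv2.bitwise_or(mask(c,[0,150,70],[7,255,255]),mask(c,[172,150,70],[180,255,255]))
    z=np.zeros_like(m);x0,y0,x1,y1=roi;z[y0:y1,x0:x1]=m[y0:y1,x0:x1]
    n,l,st,ce=cv2.connectedComponentsWithStats(z);i=1+np.argmax(st[1:,4])
    pts=np.argwhere(l==i)[:,::-1].astype(np.float32);r=cv2.minAreaRect(pts);print(r,st[i],ce[i])
    v=cv2.fitLine(pts,cv2.DIST_L2,0,.01,.01).ravel()
    d=onz(c,v[2]+15*v[0],v[3]+15*v[1],.02)-onz(c,v[2]-15*v[0],v[3]-15*v[1],.02);print('yaw deg',np.degrees(np.arctan2(d[1],d[0])))
    if c is S: cs=ce[i]
    else: ct=ce[i]
print(tri(S,cs,T,ct),onz(T,*ct,.022))
rs=mask(S,[0,0,150],[180,60,255])[385:405,222:250];ys,xs=np.nonzero(rs);print('ring S',xs.min()+222,xs.max()+222,ys.min()+385,ys.max()+385)
rt=mask(T,[0,0,150],[180,60,255])[210:234,405:430];ys,xs=np.nonzero(rt);print('ring T',xs.min()+405,xs.max()+405,ys.min()+210,ys.max()+210)
rs=(xs.mean()+405,ys.mean()+210)
print(onz(T,417,221.3,.015))
bl=mask(T,[0,0,150],[180,70,255])[270:315,395:445];ys,xs=np.nonzero(bl);print('blade',onz(T,xs.mean()+395,ys.mean()+270,.003))
E
```

```text
tip (array([0.6122, 0.2335, 0.3401]), np.float64(0.0017600456234097487))
top of loop (array([0.6289, 0.2295, 0.4074]), np.float64(0.0001549432858665397))
bottom S at y by z [0.639  0.2278 0.296 ]
keeper hinge at z.328 [0.647  0.2246 0.328 ]
keeper free T z.335 [0.6227 0.2297 0.335 ]
((214.3999786376953, 374.79998779296875), (45.84110641479492, 13.453369140625), 41.633541107177734) [196 356  39  39 549] [214.2987 374.561 ]
yaw deg 0.11234403923356344
((418.0311584472656, 246.49807739257812), (39.42308044433594, 10.230039596557617), 86.42366790771484) [413 227  12  40 375] [418.0507 246.6853]
yaw deg -179.40676953204766
(array([ 0.5266, -0.2879,  0.0091]), np.float64(0.0002987913761352482)) [ 0.5262 -0.2857  0.022 ]
ring S 229 242 388 400
ring T 412 421 217 226
[ 0.5968 -0.2866  0.015 ]
blade [ 0.404  -0.2881  0.003 ]
```

Request:
step_arm --gripper '[100,100,100,100,100,100,100,100,100,100]' --linear '[[59,70.6,4],[59,70.6,4],[59,70.6,4],[59,70.6,4],[59,70.6,4],[59,70.6,4],[59,70.6,4],[59,70.6,4],[59,70.6,4],[59,70.6,4]]' --rotation '[[0,0,-0.321],[0,0,-0.321],[0,0,-0.321],[0,0,-0.321],[0,0,-0.321],[0,0,-0.321],[0,0,-0.321],[0,0,-0.321],[0,0,-0.321],[0,0,-0.321]]'

```text
clock: 1.3
position: [0.3725, 0.1029, 0.174]
tcp_rot: [-3.14, -0.001, 0.001]
ft_force: [1.6, 1.4, 0.5]
finger_gap: 0.0855
finger_force: 0.0
```

Request:
step_arm --gripper '[100,100,100,100,100,100,100,100,100,100]' --linear '[[15.4,39,5],[15.4,39,5],[15.4,39,5],[15.4,39,5],[15.4,39,5],[15.4,39,5],[15.4,39,5],[15.4,39,5],[15.4,39,5],[15.4,39,5]]' --rotation '[[0,0,0],[0,0,0],[0,0,0],[0,0,0],[0,0,0],[0,0,0],[0,0,0],[0,0,0],[0,0,0],[0,0,0]]'

```text
clock: 2.3
position: [0.5258, -0.2878, 0.1215]
tcp_rot: [-3.141, 0.003, -0.004]
ft_force: [-0.5, -0.5, 0.3]
finger_gap: 0.0858
finger_force: 0.0
```

```bash
python3 - <<'E'
from h import *
print({k:np.round(v,4) for k,v in get_state().items()})
E
```

```text
{'clock': np.float64(2.3), 'q': array([-1.6680e-01,  4.6100e-02, -4.3100e-02,  1.0000e-04, -1.4850e+00,
        1.7341e+00]), 'joint_vel': array([ 0.0533, -0.063 , -0.0355, -0.0069, -0.0135, -0.0358]), 'joint_torque': array([ -1.2427, -36.3691,  35.5836,   7.1642,   0.1178,   0.3405]), 'position': array([ 0.5258, -0.2878,  0.1215]), 'tcp_rot': array([-3.1411,  0.0034, -0.0035]), 'ft_force': array([-0.4554, -0.5437,  0.2812]), 'wrist_torque': array([ 0.0388,  0.0291, -0.0147]), 'finger_force': np.float64(0.0), 'finger_gap': np.float64(0.0858)}
```

Request:
step_arm --gripper '[100,100,100,100,100,100,100,0,0,0]' --linear '[[0,0,3],[0,0,6],[0,0,8],[0,0,10],[0,0,11],[0,0,11.6],[0,0,11.6],[0,0,11.6],[0,0,11.6],[0,0,11.6]]' --rotation '[[0,0,0],[0,0,0],[0,0,0],[0,0,0],[0,0,0],[0,0,0],[0,0,0],[0,0,0],[0,0,0],[0,0,0]]' --grip_force 100

```text
clock: 3.3
position: [0.5268, -0.2855, 0.0085]
tcp_rot: [3.141, -0.001, 0.0]
ft_force: [0.4, -0.1, 0.4]
finger_gap: 0.0439
finger_force: 0.0
```

Request:
step_arm --gripper '[0,0,0,0,0]' --linear '[[0,0,0],[0,0,0],[0,0,0],[0,0,0],[0,0,0]]' --rotation '[[0,0,0],[0,0,0],[0,0,0],[0,0,0],[0,0,0]]'

```text
clock: 3.8
position: [0.5264, -0.2854, 0.0076]
tcp_rot: [3.142, 0.0, 0.0]
ft_force: [0.1, 0.1, 0.3]
finger_gap: -0.0006
finger_force: 0.0
```

```bash
python3 - <<'E'
from h import *
S=cap('scene');im=cv2.cvtColor(S['color'],cv2.COLOR_RGB2BGR)[300:440,130:300]
cv2.imwrite('pics/g1.png',cv2.resize(im,None,fx=4,fy=4,interpolation=cv2.INTER_CUBIC))
print(proj(S,get_state()['position'])-[130,300])
E
```

```text
[85.10048768 74.15029993]
```

View pics/g1.png

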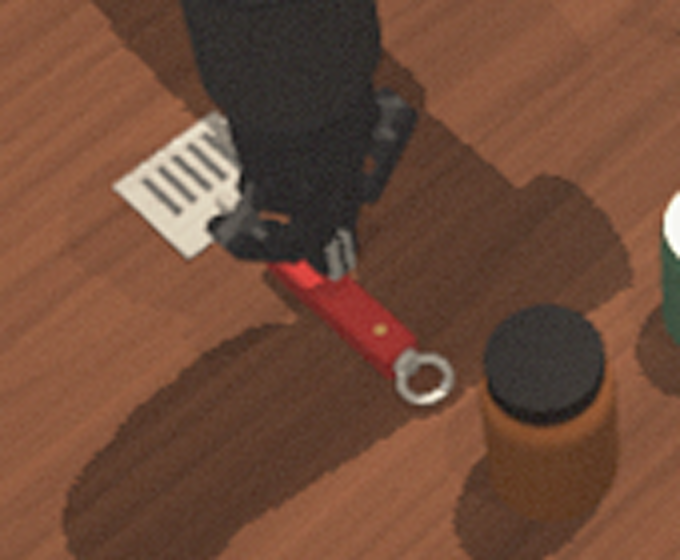

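Request:
step_arm --gripper '[0,0,0,0,0]' --linear '[[0,0,-4],[0,0,-8],[0,0,-11],[-15,0,-11],[-15,0,-11]]' --rotation '[[0,0,0],[0,0,0],[0,0,0],[0,0,0],[0,0,0]]'

```text
clock: 4.35
position: [0.426, -0.2853, 0.1178]
tcp_rot: [3.141, 0.0, 0.001]
ft_force: [-0.9, -0.9, -0.1]
finger_gap: -0.0004
finger_force: 0.0
```

```bash
cat > red.py <<'E'
from h import *
np.set_printoptions(precision=4,suppress=True)
S=cap('scene');T=cap('top');print(get_state()['position'])
o=[]
for c,roi in((S,(170,330,260,420)),(T,(380,190,450,310))):
    m=cv2.bitwise_or(mask(c,[0,150,70],[7,255,255]),mask(c,[172,150,70],[180,255,255]))
    z=np.zeros_like(m);x0,y0,x1,y1=roi;z[y0:y1,x0:x1]=m[y0:y1,x0:x1]
    n,l,st,ce=cv2.connectedComponentsWithStats(z);i=1+np.argmax(st[1:,4]);print(st[i],ce[i]);o.append(ce[i])
print(tri(S,o[0],T,o[1]),onz(T,*o[1],.022),onz(S,*o[0],.018))
E
python3 red.py; python3 - <<'E'
from h import *
S=cap('scene');T=cap('top')
a=cv2.resize(S['color'][280:430,130:280],(400,400),interpolation=cv2.INTER_CUBIC);b=cv2.resize(T['color'][190:340,350:500],(400,400),interpolation=cv2.INTER_CUBIC)
p=get_state()['position']
for im,c,ox,oy in((a,S,130,280),(b,T,350,190)):
    q=(proj(c,p)-[ox,oy]+.5)*400/150;cv2.circle(im,tuple(int(v) for v in q),3,(255,255,0),1);print(q)
cv2.imwrite('pics/g2.png',cv2.cvtColor(np.hstack([a,b]),cv2.COLOR_RGB2BGR))
E
```

```text
[ 0.4224 -0.2854  0.1181]
[196 357  39  38 545] [214.2716 374.6679]
[413 227  11  38 358] [417.9944 245.7095]
(array([ 0.5287, -0.2881,  0.0113]), np.float64(0.0015421848814640446)) [ 0.5289 -0.2856  0.022 ] [ 0.5319 -0.2909  0.018 ]
[133.72429628 105.23983522]
[203.88615726 252.99563165]
```

View pics/g2.png

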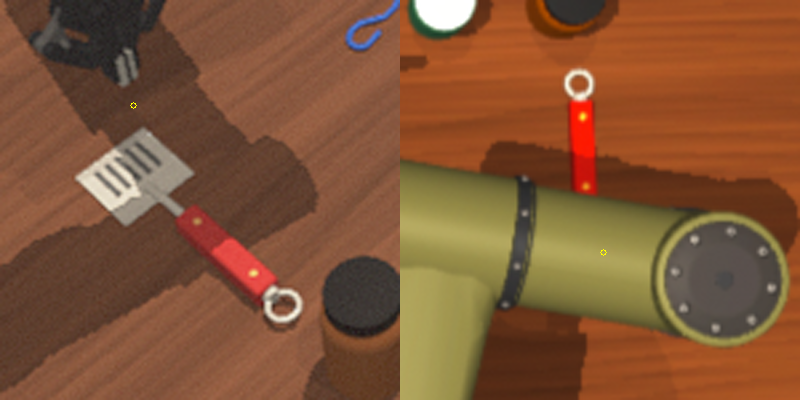

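The left half (scene) shows the turner not moved. The finger ends are at crop (122,85), while the reported TCP projects to (134,105), about 20 mm or more lower. I'll check this at rest with an enlarged, contrast-stretched crop.

Request:
step_arm --gripper '[0,0,0]' --linear '[[10,0,0],[10,0,0],[10,0,0]]' --rotation '[[0,0,0],[0,0,0],[0,0,0]]'

```text
clock: 4.85
position: [0.5299, -0.2843, 0.1121]
tcp_rot: [-3.14, 0.008, 0.002]
ft_force: [-1.0, 0.1, -2.1]
finger_gap: -0.0002
finger_force: 0.0
```

Request:
step_arm --gripper '[0,0]' --linear '[[0,0,0],[0,0,0]]' --rotation '[[0,0,0],[0,0,0]]'

```text
clock: 5.05
position: [0.5266, -0.2854, 0.1176]
tcp_rot: [3.141, 0.0, 0.0]
ft_force: [-0.6, -0.1, 0.7]
finger_gap: -0.0001
finger_force: 0.0
```

```bash
python3 - <<'E'
from h import *
p=get_state()['position'];print(p)
S=cap('scene');q=proj(S,p);x,y=int(q[0])-35,int(q[1])-45
im=np.clip(S['color'][y:y+70,x:x+70].astype(float)*2.2,0,255).astype(np.uint8)
im=cv2.resize(im,(560,560),interpolation=cv2.INTER_CUBIC);print(q,x,y)
for d,col in((0,(255,255,0)),(.019,(0,255,0)),(.04,(0,255,255))):
    r=(proj(S,p+[0,0,d])-[x,y]+.5)*8;print(r);cv2.circle(im,tuple(int(v) for v in r),4,col,1)
cv2.imwrite('pics/g3.png',cv2.cvtColor(im,cv2.COLOR_RGB2BGR))
E
```

```text
[ 0.52659545 -0.28542518  0.11764493]
[209.27968345 345.76554559] 174 300
[286.23746759 370.12436474]
[277.51642948 327.85361677]
[267.65063196 280.03423616]
```

View pics/g3.png

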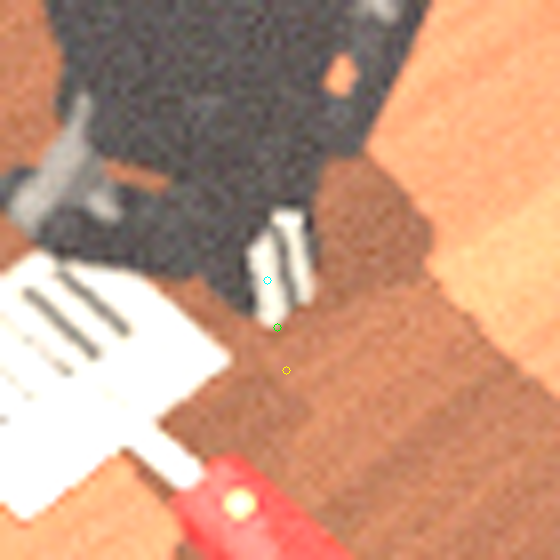

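The crop shows the finger ends at about (284,318). That is on the 19 mm mark (green), so they end about 20 mm short of the reported TCP. I'll probe the counter beside the handle with the fingers shut to confirm.

Request:
step_arm --gripper '[0,0,0,0,0,0]' --linear '[[0,-4.5,0],[0,-4.5,4],[0,-4.5,8],[0,-4.5,10.5],[0,-4.5,11.2],[0,-4.5,11.2]]' --rotation '[[0,0,0],[0,0,0],[0,0,0],[0,0,0],[0,0,0],[0,0,0]]'

```text
clock: 5.7
position: [0.526, -0.2406, 0.0062]
tcp_rot: [3.141, -0.0, 0.0]
ft_force: [0.2, -0.1, -0.1]
finger_gap: 0.0001
finger_force: 0.0
```

Request:
step_arm --gripper '[0,0,0]' --linear '[[0,0,0.3],[0,0,0.5],[0,0,0.5]]' --rotation '[[0,0,0],[0,0,0],[0,0,0]]'

```text
clock: 6.0
position: [0.5269, -0.2405, 0.0016]
tcp_rot: [3.141, -0.002, 0.0]
ft_force: [0.3, 0.1, 0.2]
finger_gap: -0.0002
finger_force: 0.0
```

Request:
step_arm --gripper '[0,0,0]' --linear '[[0,0,0.3],[0,0,0.5],[0,0,0.5]]' --rotation '[[0,0,0],[0,0,0],[0,0,0]]'

```text
clock: 6.3
position: [0.5261, -0.2403, -0.0048]
tcp_rot: [-3.142, 0.001, 0.0]
ft_force: [-0.4, 0.2, -0.0]
finger_gap: 0.0002
finger_force: 0.0
```

Request:
step_arm --gripper '[0,0,0]' --linear '[[0,0,0.2],[0,0,0.4],[0,0,0.4]]' --rotation '[[0,0,0],[0,0,0],[0,0,0]]'

```text
clock: 6.6
position: [0.5261, -0.2403, -0.0088]
tcp_rot: [-3.142, 0.001, 0.0]
ft_force: [0.2, 0.5, 0.0]
finger_gap: -0.0003
finger_force: 0.0
```

Confirmed: the reported z is below the counter with no contact. I'll go on down in small steps.

Request:
step_arm --gripper '[0,0,0]' --linear '[[0,0,0.2],[0,0,0.4],[0,0,0.4]]' --rotation '[[0,0,0],[0,0,0],[0,0,0]]'

```text
clock: 6.9
position: [0.5261, -0.2403, -0.0128]
tcp_rot: [-3.142, 0.001, 0.0]
ft_force: [0.6, -0.1, 0.9]
finger_gap: -0.0001
finger_force: 0.0
```

Request:
step_arm --gripper '[0,0,0]' --linear '[[0,0,0.2],[0,0,0.3],[0,0,0.3]]' --rotation '[[0,0,0],[0,0,0],[0,0,0]]'

```text
clock: 7.2
position: [0.5262, -0.2403, -0.0156]
tcp_rot: [3.142, 0.0, 0.0]
ft_force: [0.3, -0.1, -0.0]
finger_gap: 0.0001
finger_force: 0.0
```

Request:
step_arm --gripper '[0,0,0]' --linear '[[0,0,0.1],[0,0,0.2],[0,0,0.2]]' --rotation '[[0,0,0],[0,0,0],[0,0,0]]'

```text
clock: 7.5
position: [0.5262, -0.2403, -0.0175]
tcp_rot: [3.142, 0.0, 0.0]
ft_force: [-0.8, 0.7, -0.2]
finger_gap: -0.0
finger_force: 0.0
```

Request:
step_arm --gripper '[0,0,0]' --linear '[[0,0,0.1],[0,0,0.2],[0,0,0.2]]' --rotation '[[0,0,0],[0,0,0],[0,0,0]]'

```text
clock: 7.8
position: [0.5262, -0.2403, -0.0196]
tcp_rot: [-3.142, 0.0, 0.0]
ft_force: [-0.2, 0.7, 0.2]
finger_gap: 0.0001
finger_force: 0.0
```

Request:
step_arm --gripper '[0,0,0]' --linear '[[0,0,0.1],[0,0,0.2],[0,0,0.2]]' --rotation '[[0,0,0],[0,0,0],[0,0,0]]'

```text
clock: 8.1
position: [0.5262, -0.2403, -0.0216]
tcp_rot: [3.142, 0.0, 0.0]
ft_force: [-0.7, 0.4, -0.1]
finger_gap: 0.0002
finger_force: 0.0
```

Request:
step_arm --gripper '[0,0,0]' --linear '[[0,0,0.1],[0,0,0.2],[0,0,0.2]]' --rotation '[[0,0,0],[0,0,0],[0,0,0]]'

```text
clock: 8.4
position: [0.5262, -0.2403, -0.0236]
tcp_rot: [-3.142, 0.0, 0.0]
ft_force: [-0.7, 0.1, -0.4]
finger_gap: -0.0001
finger_force: 0.0
```

Request:
step_arm --gripper '[0,0,0]' --linear '[[0,0,0.1],[0,0,0.2],[0,0,0.2]]' --rotation '[[0,0,0],[0,0,0],[0,0,0]]'

```text
clock: 8.7
position: [0.5262, -0.2404, -0.0256]
tcp_rot: [3.142, 0.0, 0.0]
ft_force: [0.6, 0.3, -0.6]
finger_gap: -0.0
finger_force: 0.0
```

```bash
python3 - <<'E'
from h import *
p=get_state()['position'];print(p)
S=cap('scene');q=proj(S,p);x,y=int(q[0])-35,int(q[1])-45
im=np.clip(S['color'][y:y+70,x:x+70].astype(float)*2.2,0,255).astype(np.uint8)
im=cv2.resize(im,(560,560),interpolation=cv2.INTER_CUBIC);print(q,x,y)
for d,col in((0,(255,255,0)),(-p[2],(0,255,0)),(.04,(0,255,255))):
    r=(proj(S,p+[0,0,d])-[x,y]+.5)*8;print(r);cv2.circle(im,tuple(int(v) for v in r),4,col,1)
cv2.imwrite('pics/g4.png',cv2.cvtColor(im,cv2.COLOR_RGB2BGR))
E
```

```text
[ 0.52623187 -0.24035015 -0.02557042]
[231.77399703 369.71904965] 196 324
[290.19197622 369.75239723]
[281.94161514 320.55983968]
[277.18663455 292.20839491]
```

View pics/g4.png

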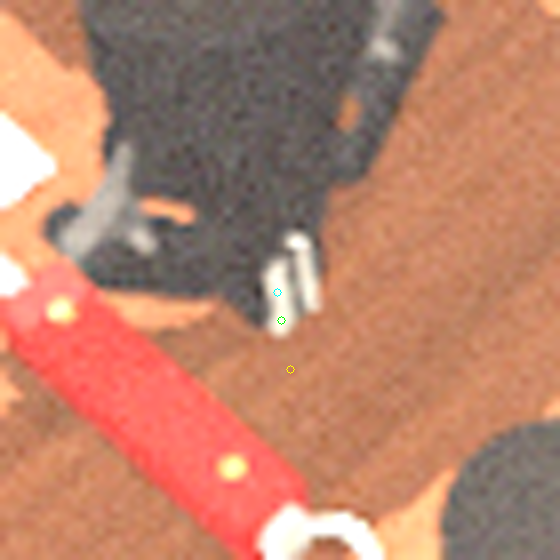

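Picture g4 shows the finger ends at about (295,323), practically at counter level (green marker, 282,320). The real finger ends are therefore about 25 mm behind the reported TCP. I'll grasp with the reported z at about -0.023.

Request:
step_arm --gripper '[0,0,100,100,100,100,100,100,100,100]' --linear '[[0,0,-4],[0,0,-8],[0.1,4.7,-8],[0.1,4.7,-8],[0.1,4.7,-8],[0.1,4.7,-8],[0.1,4.7,-5],[0.1,4.7,-2],[0.1,4.7,-0.3],[0.1,4.7,-0.3]]' --rotation '[[0,0,0],[0,0,0],[0,0,0],[0,0,0],[0,0,0],[0,0,0],[0,0,0],[0,0,0],[0,0,0],[0,0,0]]'

```text
clock: 9.75
position: [0.5252, -0.2858, -0.0258]
tcp_rot: [-3.14, 0.006, 0.001]
ft_force: [-1.3, -0.4, -1.0]
finger_gap: 0.0854
finger_force: 0.0
```

Request:
step_arm --gripper '[0,0,0,0,0,0,0,0,0,0]' --linear '[[0,0,0],[0,0,0],[0,0,0],[0,0,0],[0,0,0],[0,0,0],[0,0,0],[0,0,0],[0,0,0],[0,0,0]]' --rotation '[[0,0,0],[0,0,0],[0,0,0],[0,0,0],[0,0,0],[0,0,0],[0,0,0],[0,0,0],[0,0,0],[0,0,0]]'

```text
clock: 10.75
position: [0.5281, -0.2878, -0.0209]
tcp_rot: [3.141, -0.002, 0.0]
ft_force: [-1.0, 0.4, 6.2]
finger_gap: 0.0205
finger_force: 98.7
```

Request:
step_arm --gripper '[0,0,0,0,0,0,0,0,0,0]' --linear '[[0,0,-1],[0,0,-3],[-1,0,-7],[-3,0,-11],[-5,0,-15],[-7,0,-20],[-8,0,-25],[-8,0,-30],[-8,0,-33],[-8,0,-33]]' --rotation '[[0,0,0],[0,0,0],[0,0,0],[0,0,0],[0,0,0],[0,0,0],[0,0,0],[0,0,0],[0,0,0],[0,0,0]]'

```text
clock: 11.75
position: [0.4479, -0.2883, 0.3141]
tcp_rot: [3.138, -0.009, -0.001]
ft_force: [-0.1, 0.9, -1.0]
finger_gap: 0.0204
finger_force: 98.5
```

Request:
step_arm --gripper '[0,0,0]' --linear '[[0,0,0],[0,0,0],[0,0,0]]' --rotation '[[0,0,0],[0,0,0],[0,0,0]]'

```text
clock: 12.05
position: [0.447, -0.2871, 0.3057]
tcp_rot: [-3.141, 0.003, 0.0]
ft_force: [-0.6, -0.2, -2.1]
finger_gap: 0.0203
finger_force: 98.4
```

```bash
python3 - <<'E'
from h import *
np.set_printoptions(precision=4,suppress=True)
s=get_state();print({k:np.round(v,3) for k,v in s.items()})
S=cap('scene','s5.png');T=cap('top','t5.png');o=[]
for c in(S,T):
    m=cv2.bitwise_or(mask(c,[0,150,70],[7,255,255]),mask(c,[172,150,70],[180,255,255]))
    m[:,450:]=0;m[:150]=0
    n,l,st,ce=cv2.connectedComponentsWithStats(m)
    for i in np.argsort(-st[1:,4])[:2]+1:print(st[i],ce[i])
p=s['position']
print('proj tcp',proj(S,p),proj(T,p))
print('ring expected',proj(S,p+[.071,0,.034]),proj(T,p+[.071,0,.034]))
E
```

```text
{'clock': np.float64(12.05), 'q': array([-0.192, -0.099,  0.152, -0.   , -1.825,  1.763]), 'joint_vel': array([-0.   , -0.003,  0.008,  0.007, -0.002,  0.   ]), 'joint_torque': array([ -0.017, -29.784,  34.79 ,   7.089,  -0.097,  -0.   ]), 'position': array([ 0.447, -0.287,  0.306]), 'tcp_rot': array([-3.141,  0.003,  0.   ]), 'ft_force': array([-0.579, -0.201, -2.077]), 'wrist_torque': array([-0.001, -0.07 ,  0.035]), 'finger_force': np.float64(98.424), 'finger_gap': np.float64(0.02)}
[162 242  29  35 392] [174.4337 260.0791]
[152 251   1   2   2] [152.  251.5]
[317 283   2   1   2] [317.5 283. ]
[329 278   1   1   1] [329. 278.]
proj tcp [170.762  266.4499] [441.732  277.9381]
ring expected [191.2013 273.7999] [443.7775 246.3789]
```

Request:
step_arm --gripper '[0,0,0,0,0,0,0,0,0,0]' --linear '[[0.3,-5,0],[0.3,-10,0],[0.3,-15,0],[0.3,-20,0],[0.3,-25,0],[0.3,-30,0],[0.3,-35,0],[0.3,-40,0],[0.3,-44,0],[0.3,-48,0]]' --rotation '[[0,0,0.02],[0,0,0.04],[0,0,0.06],[0,0,0.08],[0,0,0.1],[0,0,0.12],[0,0,0.12],[0,0,0.12],[0,0,0.12],[0,0,0.12]]'

```text
clock: 13.15
position: [0.4497, 0.1945, 0.3072]
tcp_rot: [3.141, 0.0, -0.119]
ft_force: [0.4, -0.7, -1.4]
finger_gap: 0.0208
finger_force: 98.6
```

Request:
step_arm --gripper '[0,0,0,0]' --linear '[[0,-3,0],[0,-4.5,0],[0,-4.5,0],[0,-4.5,0]]' --rotation '[[0,0,0],[0,0,0],[0,0,0],[0,0,0]]'

```text
clock: 13.55
position: [0.4557, 0.2368, 0.3074]
tcp_rot: [3.141, 0.0, -0.12]
ft_force: [0.2, 0.1, -0.9]
finger_gap: 0.0202
finger_force: 98.6
```

```bash
python3 - <<'E'
from h import *
s=get_state();print(np.round(s['q'],3),s['position'],s['tcp_rot'],s['ft_force'])
S=cap('scene','s6.png');T=cap('top','t6.png')
a=cv2.resize(S['color'][130:260,300:450],(460,400),interpolation=cv2.INTER_CUBIC);b=cv2.resize(T['color'][180:310,170:280],(338,400),interpolation=cv2.INTER_CUBIC)
cv2.imwrite('pics/g6.png',cv2.cvtColor(np.hstack([a,b]),cv2.COLOR_RGB2BGR))
E
```

```text
[ 0.872 -0.147  0.111  0.    -1.83   0.579] [0.45568848 0.23679191 0.307394  ] [ 3.14056772e+00  1.38967223e-04 -1.19872607e-01] [ 0.1577335   0.10803979 -0.87427913]
```

View pics/g6.png

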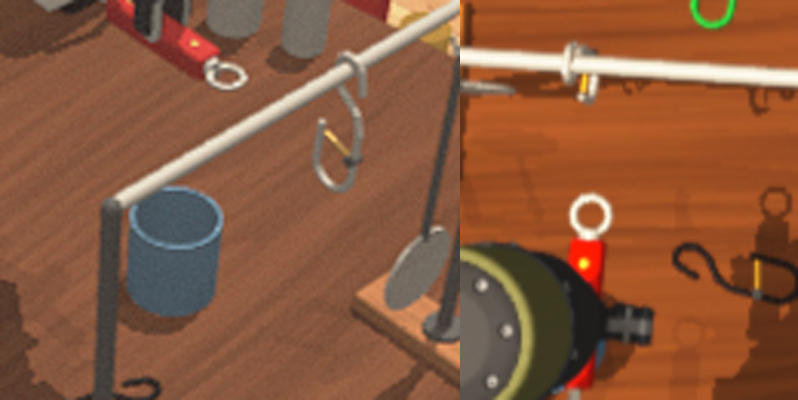

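The picture shows the ring level in front of the hook: scene about (373.7,154.5), top about (212.3,250). The hook tip is at scene (404.3,170.4), top (210.3,211.5).

```bash
python3 - <<'E'
from h import *
np.set_printoptions(precision=4,suppress=True)
p=get_state()['position']
S=cap('scene');T=cap('top')
def blob(c,x,y,w,h,lo,hi):
    m=mask(c,lo,hi)[y:y+h,x:x+w];n,l,st,ce=cv2.connectedComponentsWithStats(m);i=1+np.argmax(st[1:,4]);pt=np.argwhere(l==i)[:,::-1].astype(np.float32)
    h=cv2.convexHull(pt.astype(np.int32));e=cv2.minEnclosingCircle(h);bx=st[i]
    return np.array([bx[0]+(bx[2]-1)/2+x,bx[1]+(bx[3]-1)/2+y]),bx,ce[i]+[x,y]
rS=blob(S,364,144,20,20,[0,0,150],[180,60,255]);rT=blob(T,200,240,25,17,[0,0,170],[180,60,255]);print(rS,rT)
rc=tri(S,(373.6,154.4),T,(212.2,249.8));print('ring c (eye)',rc)
t=tri(S,(404.5,170),T,(210,211.5));print('tip',t)
# yellow keeper
kS=blob(S,395,165,25,22,[15,90,120],[32,255,255]);kT=blob(T,200,198,20,18,[15,120,120],[32,255,255])
print(kS,kT);print('keeper centre',tri(S,kS[2],T,kT[2]))
u=np.array([np.cos(-.12),np.sin(-.12),0])
print('ring bar',rc[0]+.013*u,'tcp->ringc',rc[0]-p, 'along',(rc[0]-p)@u)
E
```

```text
(array([373. , 153.5]), array([ 3,  5, 13, 10, 54], dtype=int32), array([372.4444, 153.9074])) (array([212. , 249.5]), array([ 6,  3, 13, 14, 64], dtype=int32), array([212.1562, 249.9531]))
ring c (eye) (array([0.526 , 0.2291, 0.3384]), np.float64(0.0012961272298065898))
tip (array([0.6119, 0.2322, 0.3387]), np.float64(0.0019003651769492788))
(array([409., 176.]), array([10,  7,  9,  9, 27], dtype=int32), array([408.9259, 175.7778])) (array([210. , 206.5]), array([ 9,  6,  3,  6, 17], dtype=int32), array([210.0588, 206.6471]))
keeper centre (array([0.6241, 0.2339, 0.3282]), np.float64(0.0026125052020340113))
ring bar [0.5389 0.2275 0.3384] tcp->ringc [ 0.0702 -0.0073  0.0304] along 0.07059874791021221
```

```bash
python3 -c "
import numpy as np
for t in np.arange(.1,1.61,.1): print(round(t,2),round(8.36*(1-np.cos(t))+3.1*np.sin(t),2),round(8.36*np.sin(t)-3.1*(1-np.cos(t)),2))"
```

```text
0.1 0.35 0.82
0.2 0.78 1.6
0.3 1.29 2.33
0.4 1.87 3.01
0.5 2.51 3.63
0.6 3.21 4.18
0.7 3.96 4.66
0.8 4.76 5.06
0.9 5.59 5.38
1.0 6.45 5.61
1.1 7.33 5.76
1.2 8.22 5.82
1.3 9.11 5.78
1.4 9.99 5.67
1.5 10.86 5.46
1.6 11.7 5.17
```

Request:
step_arm --gripper '[0,0,0,0,0,0,0,0,0,0]' --linear '[[0.5,0,1.1],[1.1,0,2.1],[1.8,0,3.1],[2.6,0,4.1],[3.4,0,4.7],[4.3,0,5.2],[6,0,6],[8,0,6.3],[9.5,0,6.1],[11.4,0,5.3]]' --rotation '[[0,0.14,0],[0,0.28,0],[0,0.42,0],[0,0.56,0],[0,0.7,0],[0,0.84,0],[0,0.98,0],[0,1.12,0],[0,1.26,0],[0,1.4,0]]'

```text
clock: 14.75
position: [0.5894, 0.255, 0.2767]
tcp_rot: [3.131, -1.355, -0.14]
ft_force: [0.2, 0.1, 0.6]
finger_gap: 0.0205
finger_force: 99.0
```

Request:
step_arm --gripper '[0,0,0]' --linear '[[0,0,0],[0,0,0],[0,0,0]]' --rotation '[[0,0.1,0],[0,0.14,0],[0,0.14,0]]'

```text
clock: 15.05
position: [0.6002, 0.2643, 0.278]
tcp_rot: [3.034, -1.484, -0.06]
ft_force: [0.3, -0.2, -1.9]
finger_gap: 0.0202
finger_force: 99.0
```

```bash
python3 - <<'E'
from h import *
s=get_state();print(np.round(s['q'],3),s['position'],Ro.from_euler('xyz',s['tcp_rot']).as_matrix().round(3),s['ft_force'],s['finger_gap'])
E
```

```text
[ 0.802 -0.383 -1.082  1.917 -1.063 -0.754] [0.60018156 0.26425373 0.27797577] [[ 0.087 -0.166  0.982]
 [-0.005 -0.986 -0.166]
 [ 0.996  0.009 -0.087]] [ 0.30538818 -0.21933384 -1.89804714] 0.020212941046339666
```

```bash
cat > rel.py <<'E'
from h import *
def rel(pos,eul,st=None):
    s=st or get_state();R=Ro.from_euler('xyz',s['tcp_rot']);
    return R.inv().apply(np.array(pos)-s['position'])*100,(R.inv()*Ro.from_euler('xyz',eul)).as_rotvec()
E
python3 -c "
from rel import *
print(rel([.4557,.2368,.3274],[np.pi,0,-.12]))"
```

```text
(array([  3.68224698,   5.15239612, -14.16360483]), array([ 0.04229337, -1.48359087, -0.03099134]))
```

Request:
step_arm --gripper '[0,0,0,0,0]' --linear '[[0.7,1,-2.8],[1.5,2,-5.6],[2.2,3,-8.5],[2.6,3.5,-10],[2.6,3.5,-10]]' --rotation '[[0,-0.14,0],[0,-0.28,0],[0,-0.42,0],[0,-0.56,0],[0,-0.6,0]]'

```text
clock: 15.55
position: [0.4936, 0.25, 0.3151]
tcp_rot: [3.14, -0.876, -0.152]
ft_force: [2.1, -0.1, 0.1]
finger_gap: 0.0204
finger_force: 98.9
```

```bash
python3 -c "
from rel import *
s=get_state();print(list(s['q'].round(4)),list(s['position'].round(4)),list(s['tcp_rot'].round(4)))
print(rel([.4557,.2368,.3274],[np.pi,0,-.12]))"
```

```text
[np.float64(1.323), np.float64(-0.6137), np.float64(-0.7434), np.float64(0.885), np.float64(-1.4166), np.float64(-0.0393)] [np.float64(0.4936), np.float64(0.25), np.float64(0.3151)] [np.float64(3.1396), np.float64(-0.8758), np.float64(-0.1523)]
(array([-1.32832691,  1.88683685, -3.50363436]), array([ 0.01600134, -0.87568472, -0.03104275]))
```

Request:
step_arm --gripper '[0,0,0,0,0,0,0,0,0]' --linear '[[-0.2,0.3,-0.5],[-0.4,0.6,-1],[-0.6,0.9,-1.6],[-0.8,1.2,-2.2],[-1,1.5,-2.8],[-1.3,1.9,-3.5],[-1.3,1.9,-3.5],[-1.3,1.9,-3.5],[-1.3,1.9,-3.5]]' --rotation '[[0,-0.14,0],[0,-0.28,0],[0,-0.42,0],[0.01,-0.56,-0.01],[0.01,-0.7,-0.02],[0.016,-0.84,-0.03],[0.016,-0.876,-0.031],[0.016,-0.876,-0.031],[0.016,-0.876,-0.031]]'

```text
clock: 16.45
position: [0.4591, 0.2347, 0.3268]
tcp_rot: [3.138, -0.009, -0.13]
ft_force: [-0.0, -0.1, -2.5]
finger_gap: 0.0204
finger_force: 98.8
```

```bash
cat > fk.py <<'E'
from h import *
from scipy.optimize import least_squares
D=[([1.584,.041,.0845,0,-1.6155,-.334],[.189,.569,.1945],[3.14,0,-.321]),
([-.1668,.0461,-.0431,.0001,-1.485,1.7341],[.5258,-.2878,.1215],[-3.1411,.0034,-.0035]),
([-.192,-.099,.152,0,-1.825,1.763],[.447,-.287,.3057],[-3.141,.003,0]),
([.872,-.147,.111,0,-1.83,.579],[.4557,.2368,.3074],[3.1406,0,-.1199]),
([.802,-.383,-1.082,1.917,-1.063,-.754],[.6002,.2643,.278],[3.034,-1.484,-.06]),
([1.323,-.6137,-.7434,.885,-1.4166,-.0393],[.4936,.25,.3151],[3.1396,-.8758,-.1523])]
# model A: q4 = pitch joint (UR), q5 then q6 ; model B: roll
def rot(ax,a): return Ro.from_rotvec(np.array(ax)*a)
X,Y,Z=np.eye(3)
def fk(q,p,kind):
    h,L1,L2,d1,d2,Lt,s2,s3=p[:8]
    R=rot(Z,q[0]);P=np.array([0,0,h])
    R=R*rot(Y,q[1]);P=P+R.apply([0,d1,L1])
    R=R*rot(Y,-q[2]);P=P+R.apply([L2,0,s2])
    if kind=='B':R=R*rot(X,q[3]*p[8])
    else:R=R*rot(Y,q[3]*p[8])
    P=P+R.apply([0,d2,s3])
    if kind=='B': R=R*rot(Y,-(q[4]))
    else: R=R*rot(X,q[4]*p[9])
    P=P+R.apply([Lt,0,0]) if kind=='B' else P+R.apply([0,0,-Lt])
    return P,R
E
python3 - <<'E'
from fk import *
np.set_printoptions(precision=3,suppress=True)
s=get_state();print(s['q'],s['position'],s['tcp_rot'])
for sg in(1,-1):
    z=[]
    f=lambda p:np.concatenate([np.r_[fk(q,np.r_[p,sg],'B')[0]-x,(fk(q,np.r_[p,sg],'B')[1].apply(X)-Ro.from_euler('xyz',e).apply(Z))*.3] for q,x,e in D])
    r=least_squares(f,[.3,.35,.4,-.2,0,.25,0,0]);print(sg,r.cost,r.x);print(r.fun.reshape(-1,6))
E
```

```text
[ 0.871 -0.134  0.156  0.01  -1.859  0.573] [0.459 0.235 0.327] [ 3.138 -0.009 -0.13 ]
1 0.25288414117875563 [-1.11   0.189  0.493 -0.415  0.204 -1.427  1.108 -1.417]
[[ 0.015 -0.051  0.024  0.     0.    -0.   ]
 [-0.09   0.     0.032  0.     0.    -0.   ]
 [ 0.043 -0.023  0.022 -0.     0.     0.   ]
 [ 0.047  0.033  0.023 -0.     0.     0.   ]
 [ 0.085 -0.024 -0.045 -0.354  0.343  0.   ]
 [-0.141 -0.003 -0.056 -0.445  0.113 -0.   ]]
-1 3.032058192843735e-07 [ 0.153  0.4    0.551 -0.    -0.197  0.382  0.    -0.   ]
[[ 0.  0.  0.  0.  0. -0.]
 [ 0. -0. -0.  0. -0. -0.]
 [-0. -0.  0. -0.  0.  0.]
 [-0. -0. -0. -0.  0.  0.]
 [ 0. -0.  0. -0. -0.  0.]
 [-0.  0. -0.  0.  0. -0.]]
```

```bash
cat > ik.py <<'E'
from fk import *
PR=np.array([.153,.4,.551,0,-.197,.382,0,0,-1.])
f=lambda p:np.concatenate([fk(q,np.r_[p,-1],'B')[0]-x for q,x,e in D]);PR[:8]=least_squares(f,PR[:8]).x
def full(q):
    P,R=fk(q,PR,'B');return P,R*rot(X,q[5]*SX)*C
for SX in(1,-1):
    Cs=[(fk(q,PR,'B')[1]*rot(X,q[5]*SX)).inv()*Ro.from_euler('xyz',e) for q,x,e in D]
    if max((Cs[0].inv()*c).magnitude() for c in Cs)<.03: C=Cs[0];break
else: print('no C')
lo=np.array([-2.56,-1.29,-1.08,-3.29,-2.81,-2.99])+.02;hi=np.array([2.56,2.01,1.49,1.98,-.18,2.99])-.02
def ik(pos,R,q0):
    def g(q):
        P,Q=full(q);return np.r_[P-pos,(Q.inv()*R).as_rotvec()*.3]
    r=least_squares(g,np.clip(q0,lo+1e-3,hi-1e-3),bounds=(lo,hi));return r.x,np.sqrt(2*r.cost)
def target(bar,yaw,th,a=.0836,c=.031):
    R=Ro.from_euler('xyz',[np.pi,0,yaw])*rot(Y,th)
    return np.array(bar)-R.apply([a,0,-c]),R
E
python3 - <<'E'
from ik import *
np.set_printoptions(precision=2,suppress=True)
for yaw in(-.25,-.12,0,.1,.2,.3,.4):
    q=np.array([.87,-.13,.16,.01,-1.86,.57]);print('yaw',yaw)
    for th in(0,.3,.6,.9,1.1,1.2,1.3,1.4,1.5,1.57):
        x,R=target([.629,.231,.301],yaw,th)
        sols=[ik(x,R,q)]
        if sols[0][1]>.002: sols+= [ik(x,R,np.random.default_rng(i).uniform(lo,hi)) for i in range(12)]
        b=min(sols,key=lambda t:t[1]);q=sols[0][0];print(th,x.round(3),q,'err %.4f best %.4f'%(sols[0][1],b[1]),b[0] if b[1]<.002<sols[0][1] else '')
E
```

```text
yaw -0.25
0 [0.55 0.25 0.27] [ 0.76  0.07  0.25  0.   -1.75  0.56] err 0.0000 best 0.0000 
0.3 [0.56 0.25 0.25] [ 0.92 -0.14 -0.13  0.28 -1.47  0.39] err 0.0000 best 0.0000 
0.6 [0.58 0.24 0.23] [ 1.02 -0.3  -0.48  0.61 -1.25  0.14] err 0.0000 best 0.0000 
0.9 [0.6  0.24 0.22] [ 1.03 -0.37 -0.79  1.01 -1.09 -0.17] err 0.0000 best 0.0000 
1.1 [0.62 0.23 0.21] [ 0.94 -0.36 -0.94  1.34 -1.02 -0.42] err 0.0000 best 0.0000 
1.2 [0.63 0.23 0.21] [ 0.87 -0.33 -0.99  1.53 -1.   -0.56] err 0.0000 best 0.0000 
1.3 [0.64 0.23 0.21] [ 0.78 -0.3  -1.03  1.73 -0.99 -0.7 ] err 0.0000 best 0.0000 
1.4 [0.65 0.23 0.21] [ 0.69 -0.25 -1.04  1.92 -1.01 -0.84] err 0.0000 best 0.0000 
1.5 [0.65 0.23 0.21] [ 0.7  -0.17 -1.01  1.96 -1.11 -0.9 ] err 0.0162 best 0.0162 
1.57 [0.66 0.22 0.22] [ 0.72 -0.11 -0.98  1.96 -1.2  -0.94] err 0.0296 best 0.0296 
yaw -0.12
0 [0.55 0.24 0.27] [ 0.75  0.05  0.23  0.   -1.75  0.7 ] err 0.0000 best 0.0000 
0.3 [0.56 0.24 0.25] [ 0.89 -0.18 -0.16  0.26 -1.44  0.54] err 0.0000 best 0.0000 
0.6 [0.58 0.24 0.23] [ 1.   -0.37 -0.53  0.58 -1.19  0.29] err 0.0000 best 0.0000 
0.9 
[... 4282 characters left out ...]
3  0.27 -1.01  1.08] err 0.0000 best 0.0000 
0.9 [0.6  0.22 0.22] [ 0.8  -0.71 -0.91  0.58 -0.59  0.81] err 0.0000 best 0.0000 
1.1 [0.62 0.23 0.21] [ 0.66 -0.71 -1.06  0.87 -0.27  0.59] err 0.0175 best 0.0175 
1.2 [0.63 0.23 0.21] [ 0.62 -0.7  -1.06  0.88 -0.2   0.6 ] err 0.0404 best 0.0404 
1.3 [0.64 0.23 0.21] [ 0.63 -0.72 -1.06  0.85 -0.2   0.63] err 0.0670 best 0.0527 
1.4 [0.64 0.24 0.21] [ 0.63 -0.76 -1.06  0.78 -0.2   0.71] err 0.0946 best 0.0287 
1.5 [0.65 0.24 0.21] [ 0.28 -0.58 -0.65 -1.41 -0.2   2.97] err 0.0269 best 0.0006 [ 0.2  -0.57 -0.67 -1.72 -0.2  -2.97]
1.57 [0.66 0.24 0.22] [ 0.27 -0.59 -0.64 -1.42 -0.2   2.97] err 0.0386 best 0.0000 [ 0.02 -0.52 -0.72 -2.04 -0.43 -2.63]
```

```bash
python3 -c "
from ik import *
from rel import rel
np.set_printoptions(precision=4,suppress=True)
s=get_state();print(s['position'],s['tcp_rot'])
x,R=target([.592,.2385,.358],-.25,0);print(x,rel(x,R.as_euler('xyz')))
q=[.76,.07,.25,0,-1.75,.56]
for yaw in(-.3,-.35):
  for th in(.6,1.2,1.35,1.4,1.45,1.5):
    x,R=target([.629,.231,.301],yaw,th);q,e=ik(x,R,q);print(yaw,th,q,e)
"
```

```text
[0.4591 0.2347 0.3268] [ 3.1381 -0.009  -0.1296]
[0.511  0.2592 0.327 ] (array([ 4.8287, -3.0984,  0.0139]), array([ 0.0029, -0.0092,  0.1204]))
-0.3 0.6 [ 1.0311 -0.266  -0.4596  0.6108 -1.2757  0.0877] 6.138891752555724e-11
-0.3 1.2 [ 0.9046 -0.2856 -0.9517  1.4813 -1.0627 -0.5734] 1.2531092809562657e-11
-0.3 1.35 [ 0.7918 -0.2276 -1.0008  1.7512 -1.076  -0.7647] 1.2770641921226205e-08
-0.3 1.4 [ 0.7518 -0.2023 -1.0089  1.8398 -1.0917 -0.8271] 9.28630545628674e-13
-0.3 1.45 [ 0.7121 -0.1739 -1.0128  1.9254 -1.1138 -0.8875] 2.6925576699165307e-11
-0.3 1.5 [ 0.703  -0.1357 -1.002   1.96   -1.1576 -0.9246] 0.005611616815176107
-0.35 0.6 [ 1.0364 -0.2348 -0.4347  0.6139 -1.3017  0.0376] 2.919750112018337e-09
-0.35 1.2 [ 0.9359 -0.2383 -0.9119  1.4383 -1.1253 -0.5897] 8.24188505059195e-15
-0.35 1.35 [ 0.8379 -0.1795 -0.9626  1.6837 -1.1451 -0.7645] 7.424618690826927e-11
-0.35 1.4 [ 0.8021 -0.1544 -0.972   1.7645 -1.1614 -0.8214] 7.125287248602551e-10
-0.35 1.45 [ 0.766  -0.1265 -0.9776  1.8432 -1.1831 -0.8768] 3.161851413599426e-08
-0.35 1.5 [ 0.73   -0.0958 -0.9795  1.9189 -1.2102 -0.9299] 1.8845472349690517e-08
```

Request:
step_arm --gripper '[0,0,0,0,0,0]' --linear '[[1.6,-1,0],[3.2,-2,0],[4.8,-3.2,0],[4.8,-3.2,0],[4.8,-3.2,0],[4.8,-3.2,0]]' --rotation '[[0,-0.005,0.05],[0.003,-0.009,0.1],[0.003,-0.009,0.14],[0.003,-0.009,0.14],[0.003,-0.009,0.14],[0.003,-0.009,0.14]]'

```text
clock: 17.05
position: [0.5105, 0.2599, 0.3276]
tcp_rot: [3.141, -0.001, -0.269]
ft_force: [-1.5, -0.4, -1.0]
finger_gap: 0.0204
finger_force: 98.8
```

```bash
python3 - <<'E'
from h import *
np.set_printoptions(precision=4,suppress=True)
s=get_state();p=s['position'];print(p,s['tcp_rot'],s['ft_force'])
S=cap('scene','s7.png');T=cap('top','t7.png')
u=Ro.from_euler('xyz',s['tcp_rot']).apply([1,0,0]);rc=p+.0706*u+[0,0,.031]
for c,lo in((S,130),(T,160)):
    q=proj(c,rc);x,y=int(q[0])-14,int(q[1])-14
    m=mask(c,[0,0,lo],[180,60,255])[y:y+28,x:x+28];print('pred',q,'roi',x,y)
    for r in m[::1]:print(''.join('#' if v else '.' for v in r))
E
```

```text
[0.5105 0.2599 0.3276] [ 3.1412 -0.001  -0.2692] [-1.4893 -0.4407 -0.9933]
pred [395.6339 154.6688] roi 381 140
............................
............................
............................
............................
............................
............................
............................
............................
............................
..........###...............
.........######.............
.........###.######.........
.........###########........
.........###......###.....##
.........##.........##...###
.........###........########
.........###........########
..........####....##########
............###############.
..............###########...
..............#########.....
............##########......
...........#########........
.........#########..........
.......#########............
.....##########.............
....#########...............
..#########.................
pred [204.4214 225.6501] roi 190 211
...................##.#.....
............................
............................
............................
............................
............................
............................
............................
.............####...........
...........########.........
..........###....###........
.........##.......##........
........##.........##.......
........##.........##.......
........##..........#.......
........##..........#.......
........##.........##.......
........##.........##.......
.........##.......##........
..........###....###........
..........########..........
...........#####............
............................
............................
............................
............................
............................
............................
```

Request:
step_arm --gripper '[0,0,0,0,0,0]' --linear '[[1,-0.1,0],[2,-0.1,0],[2.8,-0.2,0],[3.15,-0.2,0],[3.15,-0.2,0],[3.15,-0.2,0]]' --rotation '[[0,0,0],[0,0,0],[0,0,0],[0,0,0],[0,0,0],[0,0,0]]'

```text
clock: 17.75
position: [0.5425, 0.2532, 0.3266]
tcp_rot: [3.14, 0.0, -0.272]
ft_force: [0.0, 1.3, -1.1]
finger_gap: 0.0205
finger_force: 98.8
```

```bash
python3 - <<'E'
from h import *
np.set_printoptions(precision=4,suppress=True)
s=get_state();p=s['position'];print(p,s['tcp_rot'],s['ft_force'])
S=cap('scene','s8.png');T=cap('top','t8.png')
u=Ro.from_euler('xyz',s['tcp_rot']).apply([1,0,0]);print('bar',p+.0836*u+[0,0,.031])
a=cv2.resize(S['color'][135:205,375:445],(400,400),interpolation=cv2.INTER_CUBIC);b=cv2.resize(T['color'][185:235,180:230],(400,400),interpolation=cv2.INTER_CUBIC)
cv2.imwrite('pics/g8.png',cv2.cvtColor(np.hstack([a,b]),cv2.COLOR_RGB2BGR))
E
```

```text
[0.5425 0.2532 0.3266] [ 3.1397  0.0002 -0.2715] [ 0.0114  1.2631 -1.0798]
bar [0.623  0.2308 0.3576]
```

View pics/g8.png

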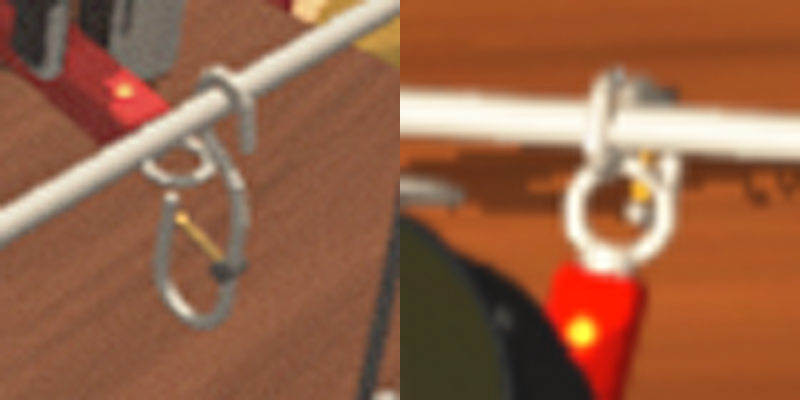

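The ring at (620,215) in the right-hand crop encloses the tip at (637,212), and the scene view shows the ring just above the tip. That's a good fit, so I'll press down.

Request:
step_arm --gripper '[0,0,0,0,0]' --linear '[[-0.1,0,0.8],[-0.1,0,1.5],[-0.1,0,2],[-0.1,0,2.5],[-0.1,0,2.5]]' --rotation '[[0,0,0],[0,0,0],[0,0,0],[0,0,0],[0,0,0]]'

```text
clock: 18.35
position: [0.5412, 0.2534, 0.3011]
tcp_rot: [3.139, 0.0, -0.271]
ft_force: [0.8, 0.9, 0.1]
finger_gap: 0.0207
finger_force: 98.9
```

Request:
step_arm --gripper '[0,0,0,0]' --linear '[[0,0,0.5],[0,0,1],[0,0,1.5],[0,0,1.5]]' --rotation '[[0,0,0],[0,0,0],[0,0,0],[0,0,0]]'

```text
clock: 18.75
position: [0.5412, 0.2534, 0.286]
tcp_rot: [3.139, 0.0, -0.271]
ft_force: [0.4, 0.4, 0.5]
finger_gap: 0.0204
finger_force: 99.1
```

```bash
cat > look.py <<'E'
from h import *
np.set_printoptions(precision=4,suppress=True)
s=get_state();p=s['position'];R=Ro.from_euler('xyz',s['tcp_rot']);b=p+R.apply([.0836,0,-.031]);print('pos',p,s['tcp_rot'],'F',s['ft_force'],'tq',s['wrist_torque'],'bar',b,s['clock'],s['q'].round(2))
S=cap('scene')
m=mask(S,[15,90,120],[32,255,255])[160:200,395:425]
print('bar px',proj(S,b)-[395,160])
g=cv2.cvtColor(S['color'],cv2.COLOR_RGB2GRAY)[160:200,395:425]
for i,r in enumerate(m):print('%2d '%i+''.join('Y' if v else ('#' if g[i,j]>125 else '.') for j,v in enumerate(r)))
E
python3 look.py
```

```text
pos [0.5412 0.2534 0.286 ] [ 3.1392  0.0005 -0.2712] F [0.4425 0.3616 0.4937] tq [-0.0858 -0.2784 -0.0198] bar [0.6218 0.2311 0.317 ] 18.75 [ 0.77  0.07  0.28  0.   -1.78  0.53]
bar px [11.1392 19.8736]
 0 #########.......##.....#......
 1 #######..........##...........
 2 ######............##..........
 3 ####..............##..........
 4 ##.................##.........
 5 #..................###........
 6 ....................###.......
 7 ....................###.......
 8 .........##..........#........
 9 .........###.........##.......
10 ...####..##..........##.......
11 ..#####...............#.......
12 ..####................#.......
13 ..###.##..####.......###......
14 ..####.....####...............
15 ..###.......###...............
16 ..###........###..............
17 ..###........###..............
18 ..######..#####...............
19 ....##########................
20 ......#######Y................
21 ...........YYYYYY.............
22 ..............................
23 ........#.....................
24 ........##....................
25 ........###...................
26 ........###...................
27 .........###..................
28 ..........###.................
29 ...........###................
30 ...........####...............
31 ..............................
32 ..............................
33 ..............................
34 ..............................
35 ..............................
36 ..............................
37 ..............................
38 ..............................
39 ..............................
```

Request:
step_arm --gripper '[0,0,0,0,0]' --linear '[[0,0,0.3],[0,0,0.6],[0,0,0.9],[0,0,1.1],[0,0,1.1]]' --rotation '[[0,0,0],[0,0,0],[0,0,0],[0,0,0],[0,0,0]]'

```text
clock: 19.3
position: [0.5409, 0.2535, 0.2745]
tcp_rot: [3.139, 0.002, -0.271]
ft_force: [-0.3, -0.5, -1.9]
finger_gap: 0.0202
finger_force: 98.8
```

```bash
python3 look.py
```

```text
pos [0.5409 0.2535 0.2745] [ 3.1386  0.0017 -0.271 ] F [-0.2844 -0.5339 -1.878 ] tq [-0.0174 -0.1175  0.0138] bar [0.6215 0.2312 0.3053] 19.3 [ 0.77  0.06  0.25  0.   -1.76  0.53]
bar px [10.4668 23.8197]
 0 #########.......##............
 1 #######.........###...........
 2 ######...........##...........
 3 ####..............#...........
 4 ##................##..........
 5 #..................##.........
 6 ...................###........
 7 .......###.........###........
 8 #......###..........#.........
 9 #.#.................#.........
10 ...#..........................
11 .........YY...................
12 .........YYY..................
13 ..........YYY.................
14 ...##......YYY................
15 ..####......YYY...............
16 .#####..##..YYY...............
17 .###...#####.YYY..............
18 .####...######YYY.............
19 .###.......###.YY.............
20 .###........###...............
21 .###........###...............
22 .###.###...####...............
23 ...#####.#####................
24 ....#########.................
25 .......##.....................
26 .......###....................
27 .......####...................
28 ........#####.................
29 ..........####................
30 ..............................
31 ..............................
32 ..............................
33 ..............................
34 ..............................
35 ..............................
36 ..............................
37 ..............................
38 ..............................
39 ..............................
```

The keeper has snapped shut over the ring (yellow from (9,11) to (16,19), as at the start). I'll settle it towards the seat gently.

Request:
step_arm --gripper '[0,0,0,0,0]' --linear '[[0.2,0,0.1],[0.4,0,0.2],[0.5,0,0.3],[0.5,0,0.35],[0.5,0,0.35]]' --rotation '[[0,0,0],[0,0,0],[0,0,0],[0,0,0],[0,0,0]]'

```text
clock: 19.85
position: [0.5461, 0.2521, 0.2721]
tcp_rot: [3.14, 0.0, -0.271]
ft_force: [-0.3, 0.3, -2.1]
finger_gap: 0.0205
finger_force: 98.8
```

```bash
python3 look.py
```

```text
pos [0.5461 0.2521 0.2721] [ 3.1397  0.0001 -0.2713] F [-0.2717  0.3321 -2.064 ] tq [-0.0162 -0.0871  0.0428] bar [0.6267 0.2297 0.3031] 19.85 [ 0.77  0.07  0.25  0.   -1.76  0.53]
bar px [11.7996 25.9183]
 0 #########.......##.....#......
 1 #######..........##...........
 2 ######...........###..........
 3 ####..............##..........
 4 ##................###.........
 5 #..................###........
 6 ...................###........
 7 ....................###.......
 8 ........###..........#........
 9 #.......###..........#........
10 ##...................#........
11 Y#.......#Y..........#........
12 ##.......YYY.........#........
13 ..........YYYY.......#........
14 ...........YYY................
15 ............YYY...............
16 ....##.......YY...............
17 ...####.......YY..............
18 ...###..###....YY.............
19 ..####..#####...YY............
20 ...##....######...............
21 ..####......####..............
22 ..###..#.....###..............
23 ..###..##....###..............
24 ...##..##....###..............
25 ....############..............
26 .....##########...............
27 ........####..................
28 .........###..................
29 ..........#####...............
30 ............##................
31 ..............................
32 ..............................
33 ..............................
34 ..............................
35 ..............................
36 ..............................
37 ..............................
38 ..............................
39 ..............................
```

Request:
step_arm --gripper '[0,0,0]' --linear '[[0.05,0,0.1],[0.05,0,0.15],[0.05,0,0.15]]' --rotation '[[0,0,0],[0,0,0],[0,0,0]]'

```text
clock: 20.2
position: [0.5466, 0.252, 0.2707]
tcp_rot: [3.14, 0.0, -0.271]
ft_force: [-0.6, 0.2, -1.6]
finger_gap: 0.0201
finger_force: 98.8
```

Request:
step_arm --gripper '[0,0,0]' --linear '[[0.05,0,0.05],[0.05,0,0.1],[0.05,0,0.1]]' --rotation '[[0,0,0],[0,0,0],[0,0,0]]'

```text
clock: 20.5
position: [0.5471, 0.2518, 0.2697]
tcp_rot: [3.14, 0.0, -0.271]
ft_force: [0.2, -0.0, -1.2]
finger_gap: 0.0204
finger_force: 98.8
```

```bash
python3 -c "
import numpy as np
t=np.arange(1,11)*.06
print([[round(8.36*(1-np.cos(a))+3.1*np.sin(a),2),0,round(8.36*np.sin(a)-3.1*(1-np.cos(a)),2)] for a in t])"
```

```text
[[np.float64(0.2), 0, np.float64(0.5)], [np.float64(0.43), 0, np.float64(0.98)], [np.float64(0.69), 0, np.float64(1.45)], [np.float64(0.98), 0, np.float64(1.9)], [np.float64(1.29), 0, np.float64(2.33)], [np.float64(1.63), 0, np.float64(2.75)], [np.float64(1.99), 0, np.float64(3.14)], [np.float64(2.38), 0, np.float64(3.51)], [np.float64(2.78), 0, np.float64(3.86)], [np.float64(3.21), 0, np.float64(4.18)]]
```

Request:
step_arm --gripper '[0,0,0,0,0,0]' --linear '[[0.2,0,0.5],[0.43,0,0.98],[0.69,0,1.45],[0.98,0,1.9],[1.29,0,2.33],[1.29,0,2.33]]' --rotation '[[0,0.06,0],[0,0.12,0],[0,0.18,0],[0,0.24,0],[0,0.3,0],[0,0.3,0]]'

```text
clock: 21.1
position: [0.5582, 0.2482, 0.2447]
tcp_rot: [3.137, -0.3, -0.268]
ft_force: [-1.0, -0.4, -3.2]
finger_gap: 0.0205
finger_force: 98.8
```

```bash
python3 look.py
```

```text
pos [0.5582 0.2482 0.2447] [ 3.1374 -0.2996 -0.2682] F [-1.0153 -0.4287 -3.2398] tq [0.2137 1.0358 0.0067] bar [0.6264 0.2295 0.299 ] 21.1 [ 0.92 -0.14 -0.13  0.28 -1.48  0.37]
bar px [11.4442 27.2928]
 0 #########.......##............
 1 #######..........##...........
 2 ######............##..........
 3 ####..............##..........
 4 ##.................##.........
 5 #..................###........
 6 ....................###.......
 7 ....................###.......
 8 .........##..........#........
 9 .........###.........##.......
10 .........##..........##.......
11 ......................#.......
12 ..........YYY.........#.......
13 ..........YYYY........#.......
14 ...........YYYY.......#.......
15 ............YYY...............
16 .............YYY..............
17 #.............YYY.............
18 ...............YYY............
19 ................YYY...........
20 ...###...........YY...........
21 ..####........................
22 ..###.#..####.................
23 ..#############...............
24 ..#####.###.###...............
25 ..###...###..###..............
26 ..###.#.#######...............
27 ..############................
28 ....##########................
29 ............##................
30 ............###...............
31 ..............................
32 ..............................
33 ..............................
34 ..............................
35 ..............................
36 ..............................
37 ..............................
38 ..............................
39 ..............................
```

Request:
step_arm --gripper '[0,0]' --linear '[[0,0,0],[0,0,0]]' --rotation '[[0,0,0],[0,0,0]]'

```text
clock: 21.35
position: [0.5599, 0.2485, 0.2473]
tcp_rot: [3.141, -0.3, -0.272]
ft_force: [0.1, -0.2, -2.5]
finger_gap: 0.0206
finger_force: 98.8
```

Request:
step_arm --gripper '[0]' --linear '[[0,0,0]]' --rotation '[[0,0,0]]'

```text
clock: 21.45
position: [0.5599, 0.2483, 0.247]
tcp_rot: [3.141, -0.3, -0.272]
ft_force: [-0.0, -0.1, -2.1]
finger_gap: 0.0207
finger_force: 98.8
```

```bash
python3 -c "
from h import *
s=get_state();print(s['position'],s['ft_force'],s['wrist_torque'])"
```

```text
[0.55993327 0.24833199 0.24696977] [-0.00764453 -0.08487752 -2.07169161] [ 0.19959716  0.86704173 -0.00529089]
```

Request:
step_arm --gripper '[0,0,0,0,0,0,0,0,0,0]' --linear '[[0.17,0,0.41],[0.35,0,0.82],[0.56,0,1.21],[0.78,0,1.6],[1.03,0,1.97],[1.29,0,2.33],[1.57,0,2.68],[1.87,0,3.01],[2.18,0,3.33],[2.51,0,3.63]]' --rotation '[[0,0.05,0],[0,0.1,0],[0,0.15,0],[0,0.2,0],[0,0.25,0],[0,0.3,0],[0,0.35,0],[0,0.4,0],[0,0.45,0],[0,0.5,0]]'

```text
clock: 22.45
position: [0.5932, 0.239, 0.2195]
tcp_rot: [3.14, -0.802, -0.27]
ft_force: [-0.2, -0.8, -1.0]
finger_gap: 0.0205
finger_force: 98.9
```

Request:
step_arm --gripper '[0,0]' --linear '[[0,0,0],[0,0,0]]' --rotation '[[0,0,0],[0,0,0]]'

```text
clock: 22.65
position: [0.593, 0.2388, 0.2194]
tcp_rot: [3.139, -0.799, -0.27]
ft_force: [0.3, 1.1, -1.1]
finger_gap: 0.0205
finger_force: 98.9
```

```bash
python3 look.py
```

```text
pos [0.593  0.2388 0.2194] [ 3.1393 -0.7987 -0.2702] F [ 0.3404  1.0631 -1.0638] tq [0.5862 2.2235 0.0287] bar [0.6279 0.2292 0.3009] 22.65 [ 1.05 -0.34 -0.68  0.86 -1.16 -0.08]
bar px [11.9514 26.9968]
 0 #########.......##.....#......
 1 ########.........##...........
 2 ######............##..........
 3 ####..............##..........
 4 ##.................##.........
 5 #..................###........
 6 ....................###.......
 7 ....................###.......
 8 .........##...................
 9 .........###.........##.......
10 .........##...........#.......
11 ......................#.......
12 ..........YYY.........#.......
13 ..........YYYY........#.......
14 ...........YYYY...............
15 .............YY...............
16 .............YYY..............
17 ..............YYY.............
18 ...............YYY............
19 ................YYY...........
20 .................YY...........
21 ..............................
22 ..............................
23 ........##....................
24 ........##....................
25 ......#####.####..............
26 #...############..............
27 ...###########................
28 ...#########..................
29 ....######.###................
30 .......###..###...............
31 ......###.....................
32 ..............................
33 ..............................
34 ..............................
35 ..............................
36 ..............................
37 ..............................
38 ..............................
39 ..............................
```

Bar still in the seat, low force. Continue with the remaining 0.55 rad (to about 1.35).

Request:
step_arm --gripper '[0,0,0,0,0,0,0,0,0,0]' --linear '[[0.17,0,0.41],[0.35,0,0.82],[0.56,0,1.21],[0.78,0,1.6],[1.03,0,1.97],[1.29,0,2.33],[1.57,0,2.68],[1.87,0,3.01],[2.18,0,3.33],[2.51,0,3.63]]' --rotation '[[0,0.05,0],[0,0.1,0],[0,0.15,0],[0,0.2,0],[0,0.25,0],[0,0.3,0],[0,0.35,0],[0,0.4,0],[0,0.45,0],[0,0.5,0]]'

```text
clock: 23.7
position: [0.6357, 0.2277, 0.2136]
tcp_rot: [-3.141, -1.302, -0.272]
ft_force: [0.6, 0.2, -1.4]
finger_gap: 0.0204
finger_force: 99.0
```

Request:
step_arm --gripper '[0,0,0]' --linear '[[0.17,0,0.41],[0.35,0,0.82],[0.35,0,0.82]]' --rotation '[[0,0.05,0],[0,0.1,0],[0,0.1,0]]'

```text
clock: 24.0
position: [0.6442, 0.2243, 0.2124]
tcp_rot: [3.12, -1.4, -0.251]
ft_force: [0.1, -0.3, -2.5]
finger_gap: 0.0204
finger_force: 99.0
```

```bash
python3 look.py
```

```text
pos [0.6442 0.2243 0.2124] [ 3.1198 -1.3998 -0.2507] F [ 0.1454 -0.2685 -2.5198] tq [ 0.8877  3.2727 -0.0536] bar [0.6285 0.229  0.3001] 24.0 [ 0.72 -0.23 -1.03  1.89 -1.05 -0.83]
bar px [12.1001 27.4626]
 0 #########.......##............
 1 #######..........##...........
 2 ######............#...........
 3 ####..............##..........
 4 ##.................##.........
 5 #...................##........
 6 ....................###.......
 7 ....................###.......
 8 .........##...................
 9 .........###..........#.......
10 .........##..........##.......
11 ......................#.......
12 ..........YYY.........#.......
13 ..........YYY#........#.......
14 ...........YYYY...............
15 ............YYY...............
16 .............YYY..............
17 ..............YYY.............
18 ...............YYY............
19 .................YY...........
20 .................YY...........
21 ..............................
22 ..............................
23 ........##....................
24 ........###...................
25 ........###...................
26 .........#######..............
27 .........#######..............
28 .........####.................
29 ........###.##................
30 .......##...###...............
31 ......###.....................
32 ........######................
33 .......#######................
34 ##.....######.................
35 ###....##.##..................
36 ###......###..................
37 .##......#....................
38 ..............................
39 ..............................
```

Request:
step_arm --gripper '[0,0,0]' --linear '[[-0.05,0,0.01],[-0.1,0,0.02],[-0.1,0,0.02]]' --rotation '[[0,0,0],[0,0,0],[0,0,0]]'

```text
clock: 24.35
position: [0.6434, 0.2255, 0.2129]
tcp_rot: [3.139, -1.4, -0.268]
ft_force: [-0.2, 0.0, -1.8]
finger_gap: 0.0201
finger_force: 99.0
```

Request:
step_arm --gripper '[0,0,0]' --linear '[[-0.03,0,0],[-0.06,0,0.01],[-0.06,0,0.01]]' --rotation '[[0,0,0],[0,0,0],[0,0,0]]'

```text
clock: 24.65
position: [0.6434, 0.2251, 0.2115]
tcp_rot: [3.132, -1.4, -0.262]
ft_force: [-0.7, 0.1, -1.1]
finger_gap: 0.0204
finger_force: 99.0
```

Request:
step_arm --gripper '[0,0,0]' --linear '[[-0.03,0,0],[-0.06,0,0.01],[-0.06,0,0.01]]' --rotation '[[0,0,0],[0,0,0],[0,0,0]]'

```text
clock: 24.95
position: [0.6434, 0.2249, 0.2109]
tcp_rot: [3.132, -1.4, -0.262]
ft_force: [-0.4, -0.1, -0.6]
finger_gap: 0.0203
finger_force: 99.0
```

Request:
step_arm --gripper '[0,0,0]' --linear '[[-0.03,0,0],[-0.06,0,0.01],[-0.06,0,0.01]]' --rotation '[[0,0,0],[0,0,0],[0,0,0]]'

```text
clock: 25.25
position: [0.6435, 0.225, 0.2107]
tcp_rot: [3.133, -1.401, -0.263]
ft_force: [-0.7, 0.2, 0.0]
finger_gap: 0.0202
finger_force: 99.0
```

Request:
step_arm --gripper '[0,0,0]' --linear '[[-0.05,0,0.01],[-0.1,0,0.02],[-0.1,0,0.02]]' --rotation '[[0,0,0],[0,0,0],[0,0,0]]'

```text
clock: 25.55
position: [0.6436, 0.225, 0.2103]
tcp_rot: [3.136, -1.401, -0.266]
ft_force: [0.1, -0.3, 2.3]
finger_gap: 0.0203
finger_force: 99.1
```

Request:
step_arm --gripper '[0,0,0]' --linear '[[-0.05,0,0.01],[-0.1,0,0.02],[-0.1,0,0.02]]' --rotation '[[0,0,0],[0,0,0],[0,0,0]]'

```text
clock: 25.85
position: [0.6437, 0.2251, 0.2098]
tcp_rot: [3.139, -1.402, -0.269]
ft_force: [0.4, 0.2, 5.4]
finger_gap: 0.0203
finger_force: 99.1
```

Request:
step_arm --gripper '[0,0,0,0,0]' --linear '[[-0.04,0,0.01],[-0.08,0,0.01],[-0.1,0,0.02],[-0.1,0,0.02],[-0.1,0,0.02]]' --rotation '[[0,0,0],[0,0,0],[0,0,0],[0,0,0],[0,0,0]]'

```text
clock: 26.35
position: [0.6438, 0.2251, 0.2097]
tcp_rot: [-3.14, -1.403, -0.273]
ft_force: [-0.0, -0.1, 6.2]
finger_gap: 0.0209
finger_force: 99.1
```

Request:
step_arm --gripper '[0,0]' --linear '[[0,0,0],[0,0,0]]' --rotation '[[0,0,0],[0,0,0]]'

```text
clock: 26.55
position: [0.6438, 0.2251, 0.2098]
tcp_rot: [-3.14, -1.403, -0.273]
ft_force: [0.5, -0.4, 7.5]
finger_gap: 0.0201
finger_force: 99.1
```

Request:
step_arm --gripper '[0,0]' --linear '[[0,0,0],[0,0,0]]' --rotation '[[0,0,0],[0,0,0]]'

```text
clock: 26.75
position: [0.6438, 0.2251, 0.2097]
tcp_rot: [-3.14, -1.403, -0.273]
ft_force: [1.3, -0.1, 6.5]
finger_gap: 0.0207
finger_force: 99.1
```

```bash
python3 look.py | head -34
```

```text
pos [0.6438 0.2251 0.2097] [-3.1405 -1.4033 -0.2729] F [ 1.3435 -0.1188  6.4828] tq [ 0.1089  0.319  -0.0278] bar [0.6278 0.2295 0.2973] 26.75 [ 0.71 -0.23 -1.03  1.9  -1.05 -0.85]
bar px [11.8346 28.1483]
 0 #########.......##............
 1 #######..........##...........
 2 ######...........###..........
 3 ####..............##..........
 4 ##.................##.........
 5 #..................###........
 6 ....................###.......
 7 ....................###.......
 8 .........##...................
 9 ........####.........#........
10 .........#....................
11 ..............................
12 ..........YYY.........#.......
13 ..........YYYY........#.......
14 ...........YYYY.......#.......
15 ............YYY...............
16 .............YYY..............
17 ..............YYY.............
18 ...............YYY............
19 ................YYY...........
20 .................YY...........
21 ..............................
22 ..............................
23 ........##....................
24 ........##....................
25 ........###...................
26 .........######...............
27 .........#######..............
28 .........#####................
29 ........###.##................
30 .......##...###...............
31 .......#......................
```

Request:
step_arm --gripper '[0,0,0,0,0,0]' --linear '[[-0.03,0,0],[-0.06,0,0.01],[-0.06,0,0.01],[-0.06,0,0.01],[-0.06,0,0.01],[-0.06,0,0.01]]' --rotation '[[0,0,0],[0,0,0],[0,0,0],[0,0,0],[0,0,0],[0,0,0]]'

```text
clock: 27.4
position: [0.6439, 0.2252, 0.2097]
tcp_rot: [-3.137, -1.404, -0.276]
ft_force: [0.1, 0.5, 7.8]
finger_gap: 0.0205
finger_force: 99.1
```

```bash
python3 look.py | head -1
```

```text
pos [0.6439 0.2252 0.2097] [-3.1372 -1.404  -0.2761] F [0.1067 0.464  7.832 ] tq [ 0.0239  0.0515 -0.0623] bar [0.6278 0.2296 0.2973] 27.4 [ 0.71 -0.23 -1.03  1.9  -1.05 -0.85]
```

Request:
step_arm --gripper '[0,0,0,0,0]' --linear '[[-0.02,0,0],[-0.03,0,0],[-0.03,0,0],[-0.03,0,0],[-0.03,0,0]]' --rotation '[[0,0,0],[0,0,0],[0,0,0],[0,0,0],[0,0,0]]'

```text
clock: 27.95
position: [0.6439, 0.2252, 0.2096]
tcp_rot: [-3.137, -1.404, -0.277]
ft_force: [1.1, -0.5, 8.6]
finger_gap: 0.0204
finger_force: 99.1
```

Request:
step_arm --gripper '[0,0,0,0,0,0]' --linear '[[0.1,0,-0.02],[0.2,0,-0.04],[0.3,0,-0.06],[0.37,0,-0.07],[0.37,0,-0.07],[0.37,0,-0.07]]' --rotation '[[0,0,0],[0,0,0],[0,0,0],[0,0,0],[0,0,0],[0,0,0]]'

```text
clock: 28.55
position: [0.6434, 0.225, 0.21]
tcp_rot: [3.131, -1.4, -0.261]
ft_force: [0.9, -0.2, 3.8]
finger_gap: 0.0202
finger_force: 99.1
```

```bash
python3 look.py|head -1; python3 - <<'E'
from ik import *
np.set_printoptions(precision=3,suppress=True)
s=get_state();R=Ro.from_euler('xyz',s['tcp_rot']);q=s['q']
for d in(.02,.04,.06,.08,.1):
  for dth in (0,-.1*d/.02):
    x=s['position']-R.apply([0,0,d]);qq,e=ik(x,R*rot(Y,dth),q);print(d,dth,qq,e)
E
```

```text
pos [0.6434 0.225  0.21  ] [ 3.1312 -1.4    -0.2609] F [ 0.9342 -0.2113  3.7717] tq [0.3421 1.3115 0.005 ] bar [0.6277 0.2295 0.2976] 28.55 [ 0.72 -0.23 -1.04  1.89 -1.05 -0.84]
0.02 0 [ 0.782 -0.26  -1.057  1.834 -1.09  -0.814] 3.6037451282298835e-16
0.02 -0.1 [ 0.84  -0.298 -1.025  1.668 -1.051 -0.687] 4.881203195576592e-11
0.04 0 [ 0.862 -0.271 -1.06   1.757 -1.148 -0.788] 0.0038279672213383242
0.04 -0.2 [ 0.955 -0.35  -0.992  1.456 -1.083 -0.546] 1.2070351822544316e-13
0.06 0 [ 0.944 -0.28  -1.06   1.682 -1.207 -0.765] 0.0075804820185754
0.06 -0.3 [ 1.051 -0.388 -0.941  1.267 -1.132 -0.423] 1.1995986190580225e-10
0.08 0 [ 1.022 -0.291 -1.06   1.615 -1.266 -0.747] 0.010428866071988603
0.08 -0.4 [ 1.124 -0.414 -0.877  1.104 -1.189 -0.318] 5.588549269030995e-09
0.1 0 [ 1.099 -0.302 -1.06   1.553 -1.323 -0.733] 0.012462561598945987
0.1 -0.5000000000000001 [ 1.177 -0.428 -0.804  0.961 -1.248 -0.229] 3.43866908825772e-14
```

Request:
step_arm --gripper '[0,0,0,0]' --linear '[[0.07,0,-0.01],[0.14,0,-0.02],[0.14,0,-0.02],[0.14,0,-0.02]]' --rotation '[[0,0,0],[0,0,0],[0,0,0],[0,0,0]]'

```text
clock: 29.0
position: [0.6433, 0.2249, 0.2105]
tcp_rot: [3.127, -1.399, -0.257]
ft_force: [0.5, -0.1, 1.2]
finger_gap: 0.0203
finger_force: 99.0
```

```bash
python3 look.py|head -1
```

```text
pos [0.6433 0.2249 0.2105] [ 3.1274 -1.3988 -0.257 ] F [ 0.4559 -0.1385  1.2084] tq [ 0.6623  2.4739 -0.0147] bar [0.6277 0.2294 0.2982] 29.0 [ 0.72 -0.23 -1.04  1.89 -1.05 -0.83]
```

Request:
step_arm --gripper '[0,0,30,40,50,60,70,85,100,100]' --linear '[[0.04,0,0],[0.04,0,0],[0.04,0,0],[0.04,0,0],[0.04,0,0],[0.04,0,0],[0.04,0,0],[0.04,0,0],[0.04,0,0],[0.04,0,0]]' --rotation '[[0,0,0],[0,0,0],[0,0,0],[0,0,0],[0,0,0],[0,0,0],[0,0,0],[0,0,0],[0,0,0],[0,0,0]]' --grip_force 20

```text
clock: 30.05
position: [0.6435, 0.2249, 0.2119]
tcp_rot: [3.132, -1.4, -0.262]
ft_force: [-0.2, 0.4, -0.3]
finger_gap: 0.0854
finger_force: 0.0
```

```bash
python3 look.py
```

```text
pos [0.6435 0.2249 0.2119] [ 3.132  -1.4001 -0.2618] F [-0.1915  0.4383 -0.283 ] tq [ 0.7242  2.6157 -0.0446] bar [0.6278 0.2294 0.2996] 30.05 [ 0.72 -0.23 -1.03  1.89 -1.05 -0.83]
bar px [11.9181 27.389 ]
 0 #########.......##............
 1 #######..........##...........
 2 ######............##..........
 3 ####..............##..........
 4 ##.................###........
 5 #..................###........
 6 ....................###.......
 7 ....................###.......
 8 ......................#.......
 9 .........###.........##.......
10 .........###..........#.......
11 ......................##......
12 ...........YY.........##......
13 ...........YYY........##......
14 ...........YYYY.......#.......
15 ............YYY...............
16 .............YYY..............
17 ..............YYY.............
18 ...............YYY............
19 ................YYY...........
20 .................YYY..........
21 ..............................
22 ..............................
23 ........#.....................
24 ........##....................
25 ........###...................
26 .......#####.##...............
27 .......#########..............
28 ........######.#..............
29 .........#####................
30 ........######................
31 ........#.####................
32 .......#...###................
33 ..........#.###...............
34 .......#########..............
35 ........#########.............
36 ..........########............
37 ..........####.##.............
38 ..............................
39 ..............................
```

Released and hanging, keeper shut. I'll retreat along the tool axis while pitching back.

Request:
step_arm --gripper '[100,100,100,100,100,100,100,100,100,100]' --linear '[[0,0,-1],[0,0,-2],[0,0,-3],[0,0,-4],[0,0,-5],[0,0,-6],[0,0,-7],[0,0,-8],[0,0,-9],[0,0,-10]]' --rotation '[[0,0,0],[0,-0.05,0],[0,-0.1,0],[0,-0.15,0],[0,-0.2,0],[0,-0.25,0],[0,-0.3,0],[0,-0.35,0],[0,-0.4,0],[0,-0.45,0]]'

```text
clock: 31.1
position: [0.5479, 0.2516, 0.2288]
tcp_rot: [3.139, -0.947, -0.269]
ft_force: [-0.1, -0.0, -0.4]
finger_gap: 0.0852
finger_force: 0.0
```

Request:
step_arm --gripper '[100,100,100,100,100,100,100,100,100,100]' --linear '[[0,0,-1],[0,0,-2],[0,0,-3],[0,0,-4],[0,0,-4],[0,0,-4],[0,0,-4],[0,0,-4],[0,0,-4],[0,0,-4]]' --rotation '[[0,0,0],[0,0,0],[0,0,0],[0,0,0],[0,0,0],[0,0,0],[0,0,0],[0,0,0],[0,0,0],[0,0,0]]'

```text
clock: 32.1
position: [0.5173, 0.2599, 0.252]
tcp_rot: [3.138, -0.95, -0.269]
ft_force: [0.3, 0.2, 0.1]
finger_gap: 0.0853
finger_force: 0.0
```

```bash
cat > swing.py <<'E'
from h import *
np.set_printoptions(precision=4,suppress=True)
s=get_state();print(s['position'],s['clock'],s['ft_force'])
S=cap('scene')
for k in range(8):
    S=cap('scene');m=cv2.bitwise_or(mask(S,[0,150,70],[7,255,255]),mask(S,[172,150,70],[180,255,255]));m[:180]=0;m[330:]=0;m[:,:350]=0;m[:,450:]=0
    n,l,st,ce=cv2.connectedComponentsWithStats(m);i=1+np.argmax(st[1:,4]);print(st[i],ce[i].round(2))
print(proj(S,[.628,.2295,.299-.084]))
y=mask(S,[15,90,120],[32,255,255])[160:200,395:425];print(np.argwhere(y)[:,::-1].min(0),np.argwhere(y)[:,::-1].max(0))
E
python3 swing.py
```

```text
[0.5173 0.2599 0.252 ] 32.1 [0.3444 0.246  0.0551]
[390 195  20  35 384] [399.24 212.47]
[390 195  20  35 388] [399.15 212.48]
[390 195  20  35 392] [399.38 212.54]
[391 195  19  36 395] [399.9  213.16]
[392 196  19  36 402] [400.77 213.68]
[394 197  18  36 404] [401.73 214.57]
[395 197  17  37 408] [402.71 215.59]
[396 198  17  37 416] [403.77 216.23]
[402.7227 215.0531]
[11 13] [19 20]
```

Request:
step_arm --gripper '[100,100,100,100,100,100,100,100,100,100]' --linear '[[0,0,-1],[0,0,-2],[0,0,-3],[0,0,-3],[0,0,-3],[0,0,-3],[0,0,-3],[0,0,-3],[0,0,-3],[0,0,-3]]' --rotation '[[0,0,0],[0,0,0],[0,0,0],[0,0,0],[0,0,0],[0,0,0],[0,0,0],[0,0,0],[0,0,0],[0,0,0]]'

```text
clock: 33.55
position: [0.4938, 0.2665, 0.2695]
tcp_rot: [3.138, -0.95, -0.269]
ft_force: [0.6, -1.0, 0.9]
finger_gap: 0.0851
finger_force: 0.0
```

Request:
step_arm --gripper '[100,100,100,100,100,100,100,100,100,100]' --linear '[[0,0,0],[0,0,0],[0,0,0],[0,0,0],[0,0,0],[0,0,0],[0,0,0],[0,0,0],[0,0,0],[0,0,0]]' --rotation '[[0,0,0],[0,0,0],[0,0,0],[0,0,0],[0,0,0],[0,0,0],[0,0,0],[0,0,0],[0,0,0],[0,0,0]]'

```text
clock: 34.55
position: [0.4937, 0.2667, 0.2696]
tcp_rot: [3.139, -0.95, -0.269]
ft_force: [-0.2, 0.6, -0.5]
finger_gap: 0.0852
finger_force: 0.0
```

```bash
python3 swing.py; python3 swing.py
```

```text
[0.4937 0.2667 0.2696] 34.55 [-0.1896  0.6323 -0.4801]
[397 199  17  37 424] [404.58 217.24]
[397 199  17  37 426] [404.52 217.21]
[397 198  16  38 421] [404.2  216.82]
[396 198  17  37 419] [403.58 216.37]
[395 198  17  37 411] [403.  215.9]
[394 197  18  37 407] [402.35 215.56]
[394 196  18  37 411] [401.83 214.8 ]
[393 196  18  36 403] [401.35 214.02]
[402.7227 215.0531]
[11 12] [19 20]
[0.4937 0.2667 0.2696] 35.0 [ 0.6945 -0.6429  0.4709]
[392 196  19  36 394] [400.73 213.46]
[393 196  18  35 391] [400.68 213.41]
[393 196  18  36 390] [400.88 213.61]
[393 196  18  36 399] [401.14 213.85]
[394 197  18  36 410] [401.63 214.32]
[394 197  18  36 408] [402.29 214.7 ]
[395 197  17  37 409] [402.78 215.32]
[396 198  17  36 415] [403.24 215.79]
[402.7227 215.0531]
[11 13] [19 20]
```

Swinging only about ±2 px and damping, keeper shut, arm clear, so I'll hand in.

```bash
python3 -c "
from plant import hand_in
print(hand_in())"
```

```text
the job is handed in; nothing more can be done
None
```

The job is handed in, with no verdict returned: the turner hangs from the steel S-hook with the keeper shut, tugged at an estimated 10 N (from the wrist force, not measured at the hook) and let go, swinging slightly with the arm clear.

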